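# Find the blind bore by feel and present the beech foot bored end up

## Task

The square beech foot is bored from one end only; find out which end, for instance by trying an end on the feeler gauge, whose sprung pin slips into the bore but is pushed down by the blind end. Turn the foot so that it stands upright with its bore on top, centred over the gauge's pin, and press the pin well down, nearly as far as it goes, with the blind end. Finish while still gripping the foot there, with the pin held down; do not let go, and leave the spools and the small box where they are.

Things in the scene. Friction and masses are not known exactly. Their poses are not given: they have to be found in the camera images.
- foot: Loose pale beech furniture foot, a square bar 72 mm long (its x axis) and 44 x 44 mm across (y, z), about 0.1 kg (0.08 to 0.14). Origin at the centre of the bar. It starts lying flat on the table, its x axis level and pointing any way. One of its two ends, which one must be found by feel or sight, has a blind bore in its middle along the x axis, 26 mm in diameter and 24 mm deep; the other end is solid and flat. The long sides are plain.
- gauge: Feeler gauge fixed to the table: grey block 84 x 84 x 20 mm with a round aluminium collar 52 mm in diameter on it, whose flat top is 26 mm above the table. Origin at the centre of the underside, z axis up, the pin on the z axis.
- pin_tip (a point): Tip of the upright brass pin, 7 mm in diameter, in the middle of the gauge. Untouched, the tip stands 14 mm above the collar, 40 mm above the table; fully pressed it still stands 2 mm above the collar. Moves with the pin.
- pin (a joint): How far the pin is pressed down, m: 0 = up, 0.012 = fully down. Spring: 3 N to start moving, 6 N fully down, springs back by itself. A foot set over the pin bore-down reaches the collar without moving the pin; with its blind end down it meets the pin tip.
- spool_red: Loose spool of dark red thread, 40 mm in diameter, 50 mm high, standing; origin at the centre of its underside. Bystander.
- spool_white: Loose spool of white thread, 40 mm in diameter, 50 mm high, standing; origin at the centre of its underside. Bystander.
- small_box: Loose open greyboard box, 62 x 62 mm, 45 mm high; origin at the centre of its underside. Bystander.
There are look-alikes about, which are no part of the job. Leave any turquoise look-alike of the gauge alone. What is shaped like the foot but blue is not meant.

How it is judged:
By the outcome, as a careful person would: the job done as asked, in the order asked, and still so for the second after the job is handed in, while the arm keeps its last pose, push and grip.
It also fails if it takes over 72 s, if anything falls off the work surface, if the arm or the gripper's body presses on something with over 40 N, if the wrist force passes 120 N, or if a joint passes its speed limit or range.

## Robot

A 7-joint arm with a two-finger parallel gripper is mounted at the origin on the work surface; the furniture and walls round the work are solid. World frame = base frame: x ahead of the robot, y to its left, z up, the work surface at z = 0. Lengths are in m, angles in rad, forces in N, time in s.
With the tool pointing down it reaches from about 0.425 to 0.925 m from the base axis. Payload 6.8 kg.
Tool frame: the origin (TCP) lies on the mounting face of the last link; the fingertips stand 173 mm ahead of it and the grasp point (between the pads) lies 155 mm ahead of it; z points along the fingers, y is the line along which they close (so a half turn about z gives the same grasp; the last joint's range is limited). The gripper opens to 85 mm and grips with 20 to 120 N. Pads are 22 mm wide; open, the fingers measure 114 mm over their backs; the gripper's body (76 mm by 85 mm) begins 54 mm behind the grasp point. The pads swing forward as they close: fully open they stand 13 mm farther back than shut.
Start: joints at [-1.299, 0.477, 0.022, 1.555, -0.011, 1.109, -0.083], TCP at [0.25, 0.627, 0.405] pointing down, gripper open.
Joint ranges: [-2.96, 2.96], [-0.34, 2.1], [-1.41, 1.46], [0.24, 2.44], [-1.37, 4.51], [0.17, 1.92], [-2.96, 2.96]. Speed limits (rad/s): [2.39, 2.39, 3.14, 3.14, 3.14, 3.14, 3.14].

## Interface

Orientations are given as a rotation vector (axis times angle).
In Python, from bench import r gives the robot as it stands.
- The arm moves only by the tool carry_out, never from a script. Its argument "moves" is a list of rows, each a list of 5 numbers: the shift along the tool's x, y, z in m, then the turn about the tool's z in rad, then the finger opening in m, from 0 to 0.0854. In form: [[dx, dy, dz, roll, claw], ...]. A call has exactly 8 rows; each row is the pose to reach, as a shift and turn from the pose commanded when the call began, along the tool's axes at that moment; what a row does not reach only later rows make up. A row lasts 1/10 s, in which the tool goes at most 50 mm and 8.59 degrees, less where a joint would pass 70% of its speed; a pose out of reach is approached as far as the arm can. A call with a gripper value outside its range is refused whole. The fingers move at their own pace and stop on an object; "force" is the grip in N (left out, the last holds). Time passes only in rows, so rows that repeat a pose let the fingers close, or fill a call up. It gives the time, the measured TCP pose, the force, the opening and the grip force at its end, in the units of the state.
- r.get_obs(): the state, without advancing time (a new reading comes with each control period).
- r.grab_frame(name): name is "scene" or "top" or "wrist"; returns the picture (400x640x3 uint8, red, green, blue); there is no depth.
- r.calibration(name): a dict with "fx", "fy", "cx", "cy" (pixels), "k1" (the pictures are not rectified: a ray, as slopes to the right and down, at radius r is drawn at 1 + k1 r^2 times it, then the intrinsics apply), "rvec" (rotation vector, rad) and "tvec" (3), from world to camera coordinates, as OpenCV has them. Camera axes: x right, y down, z forward; pixel columns grow to the right and rows downward; lengths in m; the calibration is good to about 2 mm. A picture is of the moment at which its call begins: read the wrist's pose just before it. calibration takes no time and is no camera call; for the wrist camera it gives the pose at the moment of the call.
- r.hand_in(): hands the job in; it is judged then, once.
The state is a dict: "clock": time; "joints": joint angles; "qvel": joint speeds; "tau": joint torques, N m; "tcp_pos": TCP position; "orientation": TCP orientation; "contact_force": force on the tool from outside, world axes, zero at the start; "moment": the same for the moment, N m; "grip_width": finger opening in m; "gripper_force": force on a finger pad.
Only numpy, scipy, OpenCV 4.12 (cv2) and the standard library are available. Lean on these libraries where they do the work, as an engineer would, in place of code of your own. Each camera call takes 0.05 s, during which the arm holds its last target. There are 200 camera calls.

## Working session

There is one attempt and no reset: what is moved stays moved. The work goes in short steps, Python scripts to look and compute and a tool call to move; the robot and the scene stay as the last step left them, time stands still between calls to the robot, and variables do not carry over. Pictures are saved under pics/ and viewed, at most 10 in all, crops included, and the job is handed in when it is done.

Besides the shell and the picture viewer there is one more tool, called after ">>>" as a command line: name --pt "numbers of a row" for each row, then --argument value for the rest. carry_out: Moves the arm, as the interface text tells. Its arguments: {"type":"object","properties":{"moves":{"type":"array","items":{"type":"array","items":{"type":"number"}}},"force":{"type":"number"}},"required":["moves"]}

```bash
mkdir -p pics; ls
python3 - <<'E'
from bench import r
import cv2,numpy as np
o=r.get_obs();print(o)
for n in("scene","top"):
    cv2.imwrite(f"pics/{n}0.png",r.grab_frame(n)[:,:,::-1]);print(n,r.calibration(n))
E
```

```text
pics
{'clock': 0.0, 'joints': array([-1.29913983,  0.47782182,  0.0223389 ,  1.55643506, -0.01152985,
        1.10929074, -0.08311969]), 'qvel': array([ 0.00046728,  0.00049249,  0.00046844,  0.00085284,  0.00114172,
       -0.00025575,  0.00074767]), 'tau': array([-1.58396906e-03, -5.96437490e+01,  1.60650719e+00, -2.81204438e+01,
        1.22710224e-02,  9.21003259e-03,  2.96512212e-05]), 'tcp_pos': array([0.25010661, 0.62666698, 0.40371776]), 'orientation': array([-5.92913356e-01, -3.08489255e+00,  2.84574397e-03]), 'contact_force': array([ 0.42669752, -0.13064754,  0.21086504]), 'moment': array([ 0.03072784, -0.00951251,  0.03168273]), 'gripper_force': 0.0, 'grip_width': 0.08540126480206207}
scene {'fx': 390.6725932784048, 'fy': 390.6725932784048, 'cx': 316.1060425163168, 'cy': 202.323741713092, 'k1': -0.07252684296655335, 'rvec': array([ 1.97921821, -0.5469756 ,  0.31267693]), 'tvec': array([-0.45670607,  0.24584643,  0.5701357 ])}
top {'fx': 383.33078851845505, 'fy': 383.33078851845505, 'cx': 316.43505697758235, 'cy': 201.32569696082447, 'k1': 0.02163437017711417, 'rvec': array([ 2.12554672, -2.17010206,  0.21034827]), 'tvec': array([0.10859359, 0.56914308, 0.96058245])}
```

View pics/scene0.png

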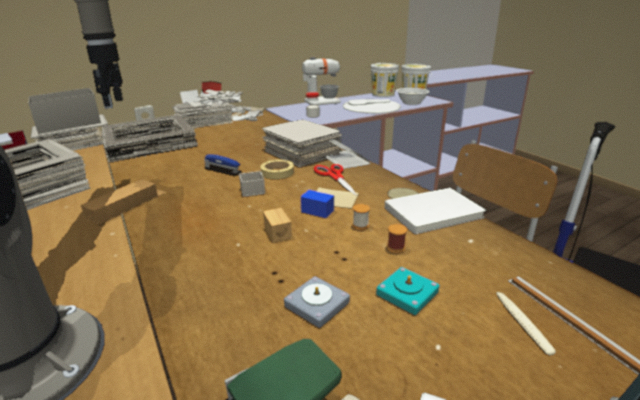

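View pics/top0.png

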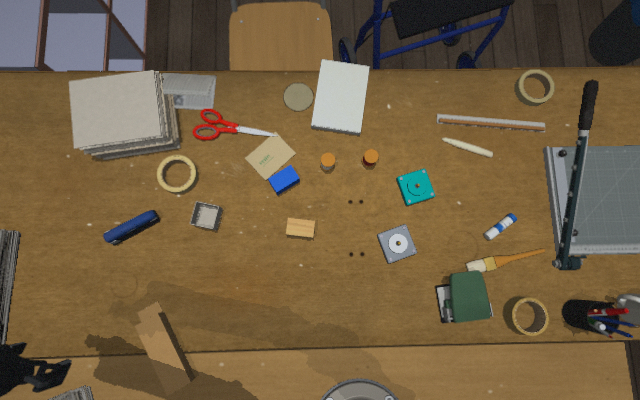

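The foot is at about (278,225) in the scene view and (301,228) in the top view. The grey gauge is at (317,296) and (398,243). I'll zoom in on the visible end and measure both.

```bash
cat > h.py <<'E'
from bench import r
import cv2,numpy as np
from scipy.spatial.transform import Rotation as R
def ray(n,uv,c=None):
    c=c or r.calibration(n)
    K=np.array([[c['fx'],0,c['cx']],[0,c['fy'],c['cy']],[0,0,1]])
    p=cv2.undistortPoints(np.array(uv,float).reshape(-1,1,2),K,np.array([c['k1'],0,0,0.]))[:,0]
    M=R.from_rotvec(c['rvec']).as_matrix()
    d=np.c_[p,np.ones(len(p))]@M
    return -M.T@c['tvec'],d
def onplane(n,uv,z,c=None):
    o,d=ray(n,uv,c); return o+d*((z-o[2])/d[:,2])[:,None]
def totool(w):
    o=r.get_obs(); return R.from_rotvec(o['orientation']).inv().apply(np.asarray(w)-o['tcp_pos'])
def blob(m,near):
    cs,_=cv2.findContours(m.astype(np.uint8),cv2.RETR_EXTERNAL,cv2.CHAIN_APPROX_NONE)
    cs=[c for c in cs if cv2.contourArea(c)>40]
    return min(cs,key=lambda c:np.hypot(*(np.array(cv2.minAreaRect(c)[0])-near)))
E
python3 - <<'E'
from h import *
s=cv2.imread("pics/scene0.png");t=cv2.imread("pics/top0.png")
a=cv2.resize(s[195:255,248:308],(480,480),interpolation=cv2.INTER_CUBIC)
b=cv2.resize(t[208:248,280:320],(300,300),interpolation=cv2.INTER_CUBIC)
im=np.zeros((480,790,3),np.uint8);im[:,:480]=a;im[:300,485:785]=b
cv2.imwrite("pics/crop.png",im)
h=cv2.cvtColor(t,cv2.COLOR_BGR2HSV)
print(t[228,295],t[222,300],t[240,300],t[228,340],t[243,385],t[243,398])
m=(t[:,:,2]>165)&(h[:,:,1]>60);c=blob(m,(301,228));rc=cv2.minAreaRect(c);print(rc)
p=onplane("top",cv2.boxPoints(rc),.044);print(p,p.mean(0))
m=(t.min(2)>185);c=blob(m,(398,243));rc=cv2.minAreaRect(c);print(rc,onplane("top",[rc[0]],.026))
m=(h[:,:,1]<70)&(t[:,:,0]>100);c=blob(m,(398,243));rc=cv2.minAreaRect(c);print(rc,onplane("top",[rc[0]],.02))
print(onplane("top",[[328,160],[371,157],[206,216]],.05), onplane("top",[[285,180]],.04))
E
```

```text
[111 167 203] [104 163 201] [ 57 106 134] [ 63 108 138] [156 146 139] [ 37 114 140]
((299.9512023925781, 226.93902587890625), (27.497453689575195, 16.454299926757812), 6.34019136428833)
[[0.48842237 0.17904064 0.044     ]
 [0.53094027 0.17391342 0.044     ]
 [0.52156467 0.1028439  0.044     ]
 [0.47908344 0.10849481 0.044     ]] [0.50500269 0.14107319 0.044     ]
((397.5, 243.0), (18.0, 17.0), 90.0) [[ 0.45902084 -0.11556451  0.026     ]]
((396.97259521484375, 243.26028442382812), (31.132944107055664, 30.43069839477539), 69.44395446777344) [[ 0.45868089 -0.11555887  0.02      ]]
[[ 0.68167278  0.0634932   0.05      ]
 [ 0.68814227 -0.05191293  0.05      ]
 [ 0.53755552  0.38201312  0.05      ]] [[0.63131482 0.17888307 0.04      ]]
```

View pics/crop.png

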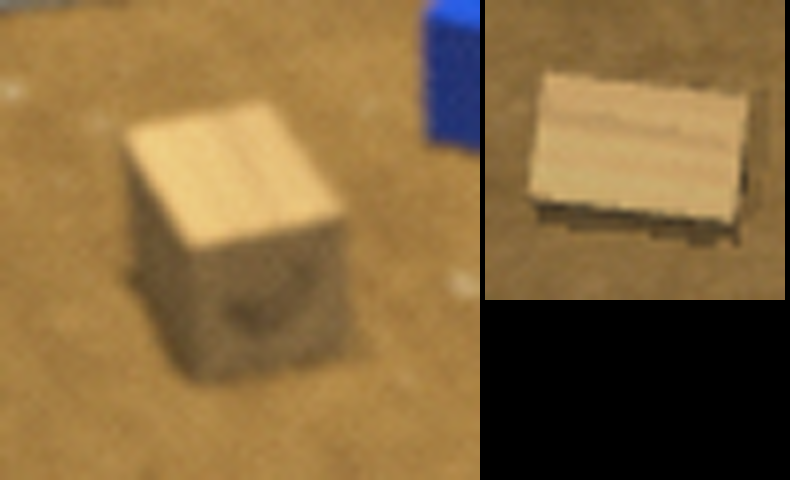

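The end facing −y shows a dark smudge, which could be the bore or just a mark. I'll check it with the wrist camera on the way over.

Run:
```python
from h import *
o=r.get_obs();c=r.calibration("wrist");print(c)
M=R.from_rotvec(c['rvec']).as_matrix();T=R.from_rotvec(o['orientation'])
print("cam in tool",T.inv().apply(-M.T@c['tvec']-o['tcp_pos']),"axis",T.inv().apply(M[2]),T.inv().apply(M[0]))
print(T.as_matrix())
t=cv2.imread("pics/top0.png");h=cv2.cvtColor(t,cv2.COLOR_BGR2HSV)
m=(h[:,:,1]<70)&(t[:,:,0]>100);p=onplane("top",cv2.boxPoints(cv2.minAreaRect(blob(m,(398,243)))),.02);print(p)
c=r.calibration("scene");print(-R.from_rotvec(c['rvec']).as_matrix().T@c['tvec'])
print(totool([.505,.141,.4]))
```

```text
{'fx': 328.54936190174254, 'fy': 328.54936190174254, 'cx': 326.48273801974483, 'cy': 196.80811880930744, 'k1': 0.006405220754030061, 'rvec': array([-2.37450707, -1.60964549, -0.25284383]), 'tvec': array([-0.67421899, -0.039342  ,  0.38120761])}
cam in tool [0.08079908 0.00038932 0.03075849] axis [-3.09742621e-01 -6.60514435e-04  9.50820210e-01] [6.99507186e-05 9.99999740e-01 7.17465800e-04]
[[-9.28746485e-01  3.70715196e-01 -4.58783383e-04]
 [ 3.70715447e-01  9.28745168e-01 -1.57182746e-03]
 [-1.56607474e-04 -1.62990731e-03 -9.99998659e-01]]
[[ 0.48424297 -0.06421933  0.02      ]
 [ 0.51132763 -0.14233375  0.02      ]
 [ 0.43329518 -0.16654734  0.02      ]
 [ 0.40701775 -0.08924746  0.02      ]]
[ 0.20080174 -0.57796162  0.46873729]
[-0.41672589 -0.35658037  0.00446778]
```

>>> carry_out --pt "-0.03 -0.02 0 0.14 0.085" --pt "-0.07 -0.05 0 0.28 0.085" --pt "-0.11 -0.075 0 0.42 0.085" --pt "-0.15 -0.105 0 0.56 0.085" --pt "-0.19 -0.13 0 0.7 0.085" --pt "-0.23 -0.16 0 0.84 0.085" --pt "-0.27 -0.185 0 0.98 0.085" --pt "-0.3 -0.21 0 1.12 0.085"

```text
clock: 0.9
tcp_pos: [0.4525, 0.3179, 0.4046]
orientation: [2.15, 2.29, -0.0]
contact_force: [0.5, 0.6, -0.7]
grip_width: 0.0854
gripper_force: 0.0
```

Run:
```python
from h import *
o=r.get_obs();print(o['joints'],o['tcp_pos'])
T=R.from_rotvec(o['orientation']).as_matrix();print(np.degrees(np.arctan2(T[1,0],T[0,0])))
print(totool([.516,.225,.21]))
```

```text
[-1.01715839  0.2836069   0.35600868  1.8697234  -0.11487246  1.00815759
 -0.54973725] [0.45248192 0.31792272 0.40464583]
93.61298874696355
[-0.09665059  0.05746845  0.19471061]
```

>>> carry_out --pt "-0.02 0.015 0.03 0.1 0.085" --pt "-0.05 0.03 0.06 0.195 0.085" --pt "-0.075 0.045 0.1 0.195 0.085" --pt "-0.097 0.057 0.14 0.195 0.085" --pt "-0.097 0.057 0.17 0.195 0.085" --pt "-0.097 0.057 0.195 0.195 0.085" --pt "-0.097 0.057 0.195 0.195 0.085" --pt "-0.097 0.057 0.195 0.195 0.085"

```text
clock: 1.7
tcp_pos: [0.5148, 0.2279, 0.2098]
orientation: [-2.355, -2.079, 0.001]
contact_force: [0.8, -0.1, 0.0]
grip_width: 0.0847
gripper_force: 0.0
```

Run:
```python
from h import *
o=r.get_obs();print(o['tcp_pos'],o['contact_force'])
T=R.from_rotvec(o['orientation']).as_matrix();print(np.degrees(np.arctan2(T[1,0],T[0,0])))
cv2.imwrite("pics/w1.png",r.grab_frame("wrist")[:,:,::-1])
```

```text
[0.51475078 0.22794704 0.20978125] [ 0.75234201 -0.14231512  0.00164642]
82.89510508068628
```

View pics/w1.png

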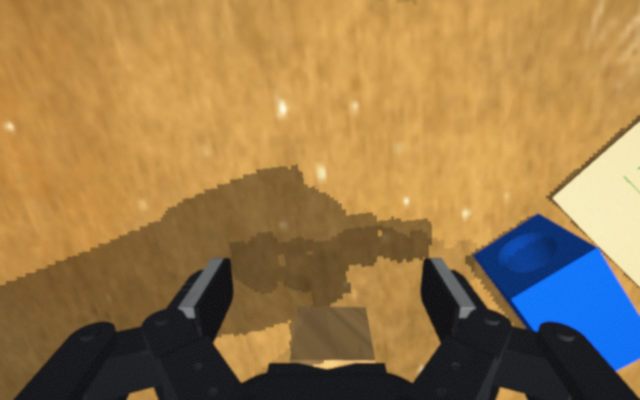

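The +y end at (332,333) is plain wood with grain lines and no hole. The blue look-alike at (530,250) shows how clearly a bore would appear, so +y is blind and the bore is at −y. Next I'll grip near the blind end.

Run:
```python
from h import *
p=onplane("wrist",[[290,360],[374,360]],.044);print(p)
q=onplane("wrist",[[297,307],[369,307]],0.);print(q)
e=(p.mean(0)+q.mean(0))/2;ax=np.array([.131,.991]);print(e)
print(totool([*(e[:2]-.020*ax),.186]))
```

```text
[[0.48865559 0.17810254 0.044     ]
 [0.53179775 0.17265126 0.044     ]]
[[0.48856342 0.17783543 0.        ]
 [0.53468846 0.17202916 0.        ]]
[0.5109263 0.1751546 0.022    ]
[-0.07321412  0.00220188  0.02462351]
```

>>> carry_out --pt "-0.04 0.002 0 0 0.085" --pt "-0.073 0.002 0 0 0.085" --pt "-0.073 0.002 0.015 0 0.085" --pt "-0.073 0.002 0.025 0 0.085" --pt "-0.073 0.002 0.025 0 0.03" --pt "-0.073 0.002 0.025 0 0.03" --pt "-0.073 0.002 0.025 0 0.03" --pt "-0.073 0.002 0.025 0 0.03" --force 30

```text
clock: 2.55
tcp_pos: [0.508, 0.1562, 0.1852]
orientation: [2.354, 2.081, 0.002]
contact_force: [-0.6, 2.1, 2.7]
grip_width: 0.0435
gripper_force: 31.1
```

Run:
```python
from h import *
o=r.get_obs();print(o['tcp_pos'],o['grip_width'],o['gripper_force'])
T=R.from_rotvec(o['orientation']).as_matrix();print(np.degrees(np.arctan2(T[1,0],T[0,0])))
g=np.array([.459,-.1155]);n=np.array([np.cos(np.radians(108)),np.sin(np.radians(108))])
# rotate and stage: grip 42+42 mm from the gauge centre
print(totool([*(g+.12*n),.235]),g+.12*n)
```

```text
[0.50802119 0.15617584 0.18523971] 0.043496037547557195 31.077902913093567
82.9573155629762
[-0.16686846 -0.06609133 -0.0499841 ] [ 0.42191796 -0.00137322]
```

>>> carry_out --pt "0 0 -0.03 0 0.03" --pt "-0.02 -0.005 -0.045 -0.06 0.03" --pt "-0.06 -0.015 -0.045 -0.15 0.03" --pt "-0.1 -0.025 -0.045 -0.25 0.03" --pt "-0.14 -0.035 -0.045 -0.35 0.03" --pt "-0.18 -0.045 -0.045 -0.437 0.03" --pt "-0.203 -0.05 -0.045 -0.437 0.03" --pt "-0.203 -0.05 -0.045 -0.437 0.03"

```text
clock: 3.35
tcp_pos: [0.4314, -0.0432, 0.2299]
orientation: [-1.855, -2.535, 0.002]
contact_force: [-0.5, 0.2, -1.7]
grip_width: 0.0434
gripper_force: 31.3
```

Run:
```python
from h import *
o=r.get_obs();print(o['tcp_pos'],o['grip_width'],o['contact_force'])
T=R.from_rotvec(o['orientation']).as_matrix();print(np.degrees(np.arctan2(T[1,0],T[0,0])))
t=r.grab_frame("top")[:,:,::-1];s=r.grab_frame("scene")[:,:,::-1]
im=np.zeros((400,800,3),np.uint8);im[:,:400]=cv2.resize(s[220:340,240:360],(400,400));im[:,400:]=cv2.resize(t[180:280,320:420],(400,400))
cv2.imwrite("pics/st.png",im)
n=np.array([np.cos(np.radians(108)),np.sin(np.radians(108))]);print((o['tcp_pos'][:2]-[.459,-.1155])@n,(o['tcp_pos'][:2]-[.459,-.1155])@[n[1],-n[0]])
```

```text
[ 0.43143802 -0.04323184  0.22986621] 0.043353027656212774 [-0.47317577  0.23934776 -1.7015513 ]
107.59670816291329
0.07724822137496569 -0.0038809120960378225
```

View pics/st.png

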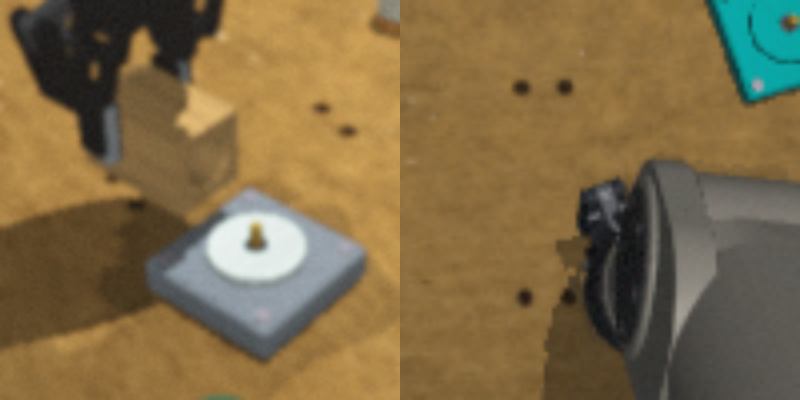

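>>> carry_out --pt "0.003 0.003 0.01 0 0.03" --pt "0.003 0.003 0.02 0 0.03" --pt "0.003 0.003 0.025 0 0.03" --pt "0.003 0.003 0.028 0 0.03" --pt "0.003 0.003 0.031 0 0.03" --pt "0.001 0.003 0.033 0 0.03" --pt "-0.002 0.003 0.035 0 0.03" --pt "-0.002 0.003 0.035 0 0.03" --force 20

```text
clock: 4.25
tcp_pos: [0.4358, -0.0365, 0.1944]
orientation: [-1.837, -2.541, -0.003]
contact_force: [-6.6, 17.0, 15.2]
grip_width: 0.0434
gripper_force: 36.1
```

Run:
```python
from h import *
o=r.get_obs();print(o['tcp_pos'],o['grip_width'],o['contact_force'],o['moment'])
s=r.grab_frame("scene")[:,:,::-1];w=r.grab_frame("wrist")[:,:,::-1]
im=np.zeros((400,800,3),np.uint8);im[:,:400]=cv2.resize(s[220:340,240:360],(400,400));im[:,400:]=cv2.resize(w[150:400,200:450],(400,400))
cv2.imwrite("pics/st2.png",im)
```

```text
[ 0.43583476 -0.03652542  0.19438882] 0.043385689355053124 [-6.61487873 17.00810937 15.15891599] [ 3.17096004  1.11721986 -0.01643095]
```

View pics/st2.png

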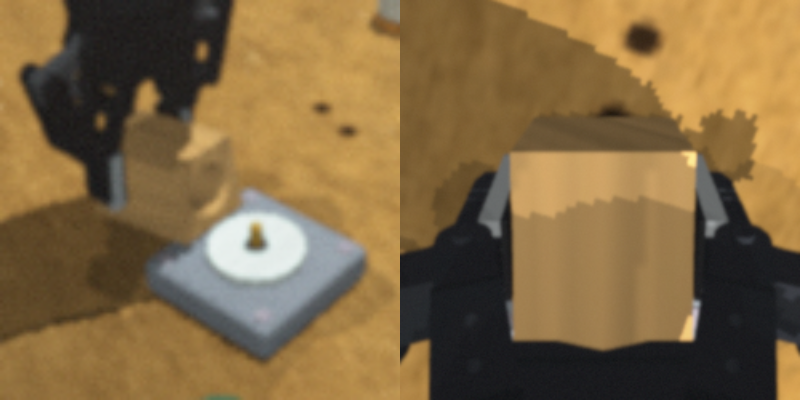

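The bore now shows on the −y end face at about (212,195), and the foot has begun to tilt. I'll work it further in strokes of lift, move in and press down.

>>> carry_out --pt "0 0 -0.007 0 0.03" --pt "0 0 -0.014 0 0.03" --pt "-0.006 0 -0.014 0 0.03" --pt "-0.01 0 -0.012 0 0.03" --pt "-0.01 0 -0.008 0 0.03" --pt "-0.01 0 -0.004 0 0.03" --pt "-0.01 0 0 0 0.03" --pt "-0.01 0 0 0 0.03" --force 20

```text
clock: 5.15
tcp_pos: [0.4393, -0.0498, 0.1942]
orientation: [-1.846, -2.54, -0.0]
contact_force: [-1.7, 3.5, 5.7]
grip_width: 0.0437
gripper_force: 36.5
```

```bash
cat > st.py <<'E'
from h import *
import sys
o=r.get_obs();n=np.array([np.cos(np.radians(108)),np.sin(np.radians(108))]);d=o['tcp_pos'][:2]-[.459,-.1155]
f=o['contact_force'];print("D %.1f lat %.1f zg %.1f"%(d@n*1e3-42,(d@[n[1],-n[0]])*1e3,(o['tcp_pos'][2]-.1632)*1e3),"Fn %.1f Ft %.1f Fz %.1f"%(f[:2]@n,f[:2]@[n[1],-n[0]],f[2]),o['grip_width'],o['gripper_force'])
if len(sys.argv)>1:
    s=r.grab_frame("scene")[:,:,::-1];w=r.grab_frame("wrist")[:,:,::-1]
    im=np.zeros((400,800,3),np.uint8);im[:,:400]=cv2.resize(s[220:340,240:360],(400,400));im[:,400:]=cv2.resize(w[150:400,200:450],(400,400))
    cv2.imwrite("pics/%s.png"%sys.argv[1],im)
E
python3 st.py
```

```text
D 26.6 lat 1.6 zg 31.0 Fn 3.8 Ft -0.5 Fz 5.7 0.04367277332156601 36.524582505226135
```

>>> carry_out --pt "0 0 -0.006 0 0.03" --pt "0 0 -0.009 0 0.03" --pt "-0.004 0 -0.009 0 0.03" --pt "-0.007 0 -0.009 0 0.03" --pt "-0.007 0 -0.006 0 0.03" --pt "-0.007 0 -0.003 0 0.03" --pt "-0.007 0 0 0 0.03" --pt "-0.007 0 0 0 0.03" --force 20

```text
clock: 5.95
tcp_pos: [0.4416, -0.0567, 0.195]
orientation: [-1.847, -2.54, -0.001]
contact_force: [-3.9, 3.4, 12.7]
grip_width: 0.0436
gripper_force: 38.3
```

```bash
python3 st.py st3
```

```text
D 19.3 lat 1.6 zg 31.8 Fn 4.4 Ft -2.7 Fz 12.7 0.0436168606208036 38.33513796329498
```

View pics/st3.png

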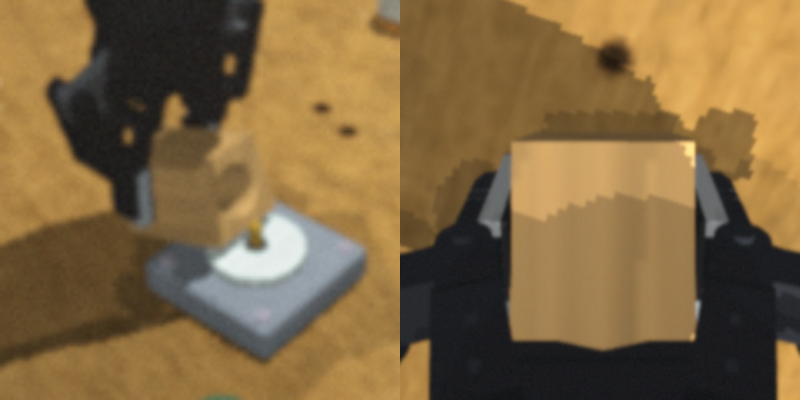

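The foot is tilted only about 20–27° and is sliding in the pads, because the lever is too short. I'll set it down clear of the gauge and grip nearer the blind end with the fingertips only. That gives a longer lever and less pad area.

>>> carry_out --pt "0 0 -0.01 0 0.03" --pt "0.005 0 -0.025 0 0.03" --pt "0.03 0.03 -0.025 0 0.03" --pt "0.055 0.06 -0.025 0 0.03" --pt "0.055 0.08 -0.02 0 0.03" --pt "0.055 0.08 -0.005 0 0.03" --pt "0.055 0.08 0.006 0 0.03" --pt "0.055 0.08 0.006 0 0.03" --force 20

```text
clock: 6.85
tcp_pos: [0.5004, 0.0196, 0.1878]
orientation: [-1.848, -2.539, 0.002]
contact_force: [-0.3, 0.6, -0.4]
grip_width: 0.0437
gripper_force: 36.7
```

```bash
python3 st.py
```

```text
D 73.7 lat 81.1 zg 24.6 Fn 0.7 Ft -0.1 Fz -0.4 0.04371753288390553 36.68212294578552
```

>>> carry_out --pt "0 0 0.002 0 0.03" --pt "0 0 0.003 0 0.03" --pt "0 0 0.003 0 0.05" --pt "0 0 0.003 0 0.085" --pt "0 0 0.003 0 0.085" --pt "0 0 0.003 0 0.085" --pt "0 0 -0.01 0 0.085" --pt "0 0 -0.02 0 0.085"

```text
clock: 7.65
tcp_pos: [0.5009, 0.0197, 0.2096]
orientation: [-1.848, -2.54, 0.0]
contact_force: [0.4, 0.4, -0.1]
grip_width: 0.0852
gripper_force: 0.0
```

>>> carry_out --pt "0.02 0 -0.01 0 0.085" --pt "0.05 0 -0.02 0 0.085" --pt "0.07 0 -0.03 0 0.085" --pt "0.08 0 -0.03 0 0.085" --pt "0.08 0 -0.03 0 0.085" --pt "0.08 0 -0.03 0 0.085" --pt "0.08 0 -0.03 0 0.085" --pt "0.08 0 -0.03 0 0.085"

```text
clock: 8.45
tcp_pos: [0.4764, 0.0948, 0.2384]
orientation: [-1.851, -2.539, 0.001]
contact_force: [-0.3, -0.6, 0.7]
grip_width: 0.085
gripper_force: 0.0
```

Run:
```python
from h import *
o=r.get_obs();print(o['tcp_pos'])
T=R.from_rotvec(o['orientation']).as_matrix();print(np.degrees(np.arctan2(T[1,0],T[0,0])))
c=r.calibration("wrist");w=r.grab_frame("wrist")[:,:,::-1]
cv2.imwrite("pics/w2.png",w)
```

```text
[0.47638133 0.09478433 0.23838865]
107.82279371059856
```

View pics/w2.png

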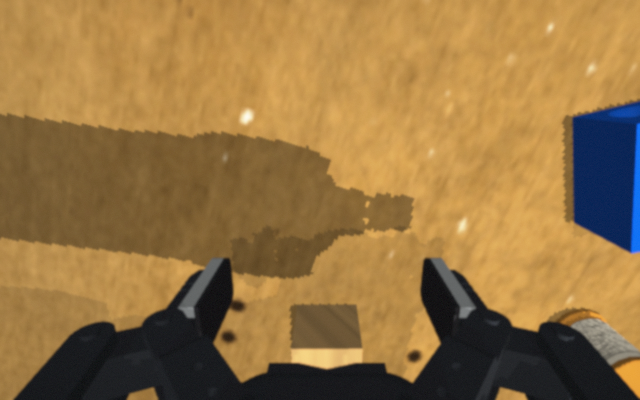

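The foot lies flat. The corners of its blind face are at (290,305), (357,305), (291,348) and (362,348). I'll work out a grip 12 mm in from this end.

Run:
```python
from h import *
p=onplane("wrist",[[291,348],[362,348]],.044);q=onplane("wrist",[[290,305],[357,305]],0.)
print(p,q);e=((p+q)/2).mean(0)
a=np.radians(107.8);ax=np.array([np.cos(a),np.sin(a)])
print(e,totool([*(e[:2]-.012*ax),.188]))
```

```text
[[0.47624593 0.02056759 0.044     ]
 [0.51783296 0.03395272 0.044     ]] [[0.4715501  0.01782385 0.        ]
 [0.51900541 0.03309559 0.        ]]
[0.4961586  0.02635994 0.022     ] [-0.08334704 -0.0021334   0.05043545]
```

>>> carry_out --pt "-0.04 -0.002 0 0 0.085" --pt "-0.083 -0.002 0 0 0.085" --pt "-0.083 -0.002 0.03 0 0.085" --pt "-0.083 -0.002 0.05 0 0.085" --pt "-0.083 -0.002 0.05 0 0.03" --pt "-0.083 -0.002 0.05 0 0.03" --pt "-0.083 -0.002 0.05 0 0.03" --pt "-0.083 -0.002 0.05 0 0.03" --force 30

```text
clock: 9.3
tcp_pos: [0.5003, 0.0166, 0.1897]
orientation: [1.847, 2.54, 0.002]
contact_force: [0.8, 0.3, 0.9]
grip_width: 0.0433
gripper_force: 31.0
```

```bash
python3 st.py
```

```text
D 70.8 lat 80.1 zg 26.5 Fn -0.0 Ft 0.9 Fz 0.9 0.043327578242245 30.967211723327637
```

>>> carry_out --pt "0 0 -0.02 0 0.03" --pt "0 0 -0.03 0 0.03" --pt "-0.003 -0.03 -0.03 0 0.03" --pt "-0.01 -0.06 -0.03 0 0.03" --pt "-0.018 -0.08 -0.03 0 0.03" --pt "-0.023 -0.08 -0.03 0 0.03" --pt "-0.023 -0.08 -0.027 0 0.03" --pt "-0.023 -0.08 -0.025 0 0.03" --force 20

```text
clock: 10.1
tcp_pos: [0.4319, -0.0297, 0.2139]
orientation: [1.847, 2.54, 0.002]
contact_force: [0.1, -0.1, -1.2]
grip_width: 0.0433
gripper_force: 30.8
```

```bash
python3 st.py
```

```text
D 48.0 lat 0.8 zg 50.7 Fn -0.2 Ft 0.1 Fz -1.2 0.04326440416759637 30.839197039604187
```

>>> carry_out --pt "0 0 0.003 0 0.03" --pt "0 0 0.006 0 0.03" --pt "0 0 0.009 0 0.03" --pt "0 0 0.012 0 0.03" --pt "0 0 0.015 0 0.03" --pt "0 0 0.018 0 0.03" --pt "0 0 0.019 0 0.03" --pt "0 0 0.019 0 0.03" --force 20

```text
clock: 10.9
tcp_pos: [0.4309, -0.0264, 0.1947]
orientation: [-1.839, -2.542, -0.003]
contact_force: [-5.0, 14.6, 11.9]
grip_width: 0.0434
gripper_force: 35.7
```

```bash
cat >> st.py <<'E'
w=r.grab_frame("wrist");g=w[200:300,320].astype(int).sum(1);print("edge rows",200+np.argsort(-np.abs(np.diff(g)))[:4],w[::15,320].tolist()[10:22])
E
python3 st.py
```

```text
D 51.4 lat 0.8 zg 31.5 Fn 15.5 Ft -0.2 Fz 11.9 0.04336644607283382 35.661903619766235
edge rows [261 262 260 273] [[210, 159, 84], [199, 148, 76], [134, 102, 55], [127, 95, 50], [138, 106, 59], [137, 106, 57], [101, 78, 48], [97, 78, 50], [209, 167, 102], [167, 132, 82], [166, 132, 81], [166, 131, 82]]
```

>>> carry_out --pt "0 0 -0.008 0 0.03" --pt "-0.005 0 -0.013 0 0.03" --pt "-0.014 0 -0.013 0 0.03" --pt "-0.014 0 -0.009 0 0.03" --pt "-0.013 0 -0.006 0 0.03" --pt "-0.011 0 -0.003 0 0.03" --pt "-0.009 0 0 0 0.03" --pt "-0.008 0 0.001 0 0.03" --force 20

```text
clock: 11.75
tcp_pos: [0.4339, -0.0383, 0.1937]
orientation: [1.848, 2.538, 0.001]
contact_force: [0.2, -2.8, 9.1]
grip_width: 0.0434
gripper_force: 36.0
```

```bash
python3 st.py
```

```text
D 39.2 lat -0.0 zg 30.5 Fn -2.8 Ft -0.7 Fz 9.1 0.04339467747024219 35.994107723236084
edge rows [259 260 258 271] [[211, 158, 82], [206, 156, 81], [133, 101, 55], [137, 105, 58], [133, 100, 54], [128, 96, 49], [110, 82, 47], [93, 74, 48], [198, 157, 98], [168, 132, 84], [168, 133, 84], [167, 133, 84]]
```

Run:
```python
from h import *
w=r.grab_frame("wrist").astype(int)
print(w[222:282:2,320].sum(1).tolist())
for R_ in(250,264,300,340,355):print(R_,w[R_,248:400:3].sum(1).tolist())
s=r.grab_frame("scene");print(s[256:296:2,300:326:2].sum(2))
```

```text
[274, 273, 277, 279, 279, 276, 275, 278, 247, 240, 241, 243, 242, 230, 227, 222, 215, 211, 235, 372, 484, 489, 487, 481, 460, 418, 390, 387, 389, 391]
250 [264, 279, 298, 293, 290, 309, 328, 322, 323, 176, 62, 195, 230, 221, 212, 217, 213, 212, 218, 215, 225, 220, 223, 223, 227, 223, 221, 217, 224, 221, 230, 230, 228, 237, 240, 228, 233, 228, 223, 222, 224, 238, 85, 101, 317, 329, 326, 315, 245, 257, 272]
264 [94, 93, 86, 187, 326, 330, 331, 290, 390, 445, 448, 467, 479, 493, 498, 501, 497, 494, 488, 481, 474, 478, 481, 487, 489, 488, 489, 484, 473, 463, 451, 438, 433, 430, 429, 434, 435, 442, 458, 459, 464, 467, 468, 464, 435, 233, 329, 329, 327, 263, 91]
300 [95, 88, 90, 88, 96, 111, 92, 69, 301, 387, 384, 384, 386, 386, 392, 399, 396, 391, 381, 378, 376, 382, 379, 384, 383, 387, 390, 378, 370, 364, 356, 341, 340, 342, 343, 364, 379, 374, 362, 370, 367, 368, 370, 369, 345, 88, 77, 97, 90, 88, 81]
340 [92, 88, 89, 89, 85, 91, 200, 319, 375, 386, 379, 377, 377, 386, 391, 388, 388, 382, 371, 369, 365, 372, 378, 374, 380, 381, 381, 374, 361, 352, 350, 335, 335, 360, 370, 376, 376, 368,
[... 711 characters left out ...]
60 282 354 404 393 399 395 394 391 407]
 [366 298 287 287 280 342 383 396 353 362 370 370 409]
 [345 295 292 295 293 339 407 406 359 338 345 357 385]
 [323 293 294 289 306 386 431 396 361 343 346 352 365]
 [329 280 281 283 337 455 448 393 408 421 383 374 368]
 [346 255 258 341 447 501 433 393 414 474 475 440 378]
 [371 272 343 451 502 488 410 392 415 485 496 495 467]
 [390 401 429 458 460 410 401 429 537 634 626 619 541]
 [376 404 406 387 374 403 457 533 595 672 708 704 686]
 [382 409 391 373 388 495 689 617 380 542 701 701 701]
 [363 406 384 420 559 702 715 592 289 455 697 703 703]
 [343 394 451 657 708 709 688 400 244 297 602 706 694]
 [279 497 683 710 705 707 683 410 319 362 608 700 697]]
```

Run:
```python
from h import *
s=r.grab_frame("scene")[:,:,::-1];cv2.imwrite("pics/s5.png",cv2.resize(s[215:335,250:370],(600,600),interpolation=cv2.INTER_CUBIC))
```

```text
(no output)
```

View pics/s5.png

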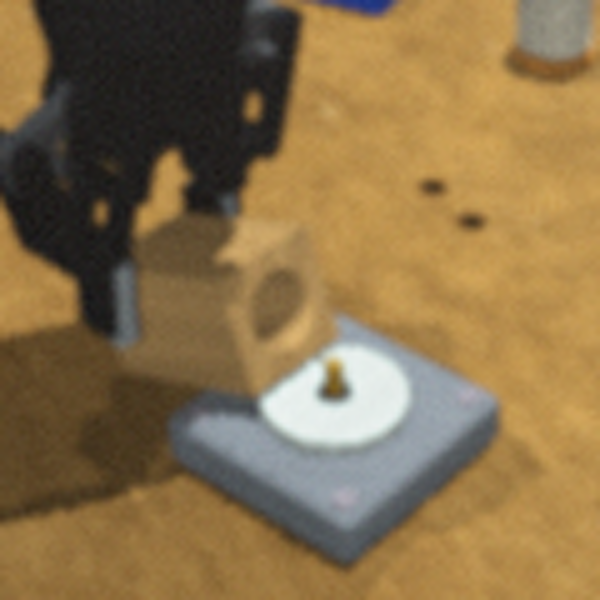

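The foot's bored end rests on the collar, with the bore centred at about (278,303) in the crop. I'll compute the tilt from the face corners (262,392), (335,337), (228,262) and (313,228), intersected with the foot's side planes.

```bash
cat > tilt.py <<'E'
from h import *
def tilt(pts,lats,off=(250,215),k=5):
    n=np.array([np.cos(np.radians(108)),np.sin(np.radians(108)),0]);t=np.array([n[1],-n[0],0]);g=np.array([.459,-.1155,0])
    o,d=ray("scene",np.array(pts)/k+off)
    for oo,l in zip(d,lats):
        s=(l-(o-g)@t)/(oo@t);x=o+s*oo-g;print("n %.1f z %.1f"%(x@n*1e3,x[2]*1e3))
E
python3 - <<'E'
from tilt import *
tilt([(262,392),(228,262),(335,337),(313,228),(120,370)],[-.022,-.022,.022,.022,-.022])
E
```

```text
n 7.8 z 34.2
n 21.1 z 82.0
n 13.9 z 27.9
n 23.2 z 71.0
n 81.3 z 4.3
```

>>> carry_out --pt "0 0 -0.012 0 0.03" --pt "0 0.01 -0.022 0 0.03" --pt "0 0.05 -0.022 0 0.03" --pt "0 0.08 -0.022 0 0.03" --pt "0 0.08 -0.015 0 0.03" --pt "0 0.08 -0.003 0 0.03" --pt "0 0.08 0 0 0.03" --pt "0 0.08 0.002 0 0.03" --force 20

```text
clock: 12.75
tcp_pos: [0.5079, -0.0137, 0.1908]
orientation: [-1.848, -2.538, 0.003]
contact_force: [-0.6, -0.6, -0.7]
grip_width: 0.0438
gripper_force: 34.8
```

>>> carry_out --pt "0.002 0 0.002 0 0.03" --pt "0.006 0 0.004 0 0.03" --pt "0.01 0 0.005 0 0.03" --pt "0.014 0 0.005 0 0.03" --pt "0.018 0 0.005 0 0.03" --pt "0.022 0 0.005 0 0.03" --pt "0.026 0 0.005 0 0.03" --pt "0.03 0 0.005 0 0.03" --force 20

```text
clock: 13.55
tcp_pos: [0.5019, 0.0134, 0.1884]
orientation: [1.848, 2.533, 0.003]
contact_force: [3.0, -7.3, 10.1]
grip_width: 0.0433
gripper_force: 36.7
```

```bash
python3 st.py
```

```text
D 67.3 lat 80.6 zg 25.2 Fn -7.8 Ft 0.6 Fz 10.1 0.04328198112839718 36.667656898498535
edge rows [260 259 261 268] [[221, 169, 91], [215, 164, 86], [131, 99, 55], [126, 96, 52], [130, 99, 54], [135, 102, 57], [120, 93, 50], [94, 73, 47], [169, 133, 85], [166, 132, 84], [165, 129, 81], [164, 129, 81]]
```

>>> carry_out --pt "0 0 0.002 0 0.03" --pt "0.003 0 0.004 0 0.03" --pt "0.008 0 0.004 0 0.03" --pt "0.013 0 0.004 0 0.03" --pt "0.018 0 0.004 0 0.03" --pt "0.023 0 0.004 0 0.03" --pt "0.028 0 0.004 0 0.03" --pt "0.033 0 0.004 0 0.03" --force 20

```text
clock: 14.4
tcp_pos: [0.4929, 0.0436, 0.1852]
orientation: [1.848, 2.529, 0.005]
contact_force: [3.7, -11.0, 16.3]
grip_width: 0.0434
gripper_force: 40.2
```

```bash
sed -i '$d' st.py
cat >> st.py <<'E'
w=r.grab_frame("wrist").astype(int);print(w[222:290:2,320].sum(1).tolist())
E
python3 st.py
```

```text
D 98.9 lat 81.4 zg 22.0 Fn -11.6 Ft 0.1 Fz 16.3 0.04337885087959605 40.20576596260071
[295, 302, 294, 293, 292, 287, 285, 287, 286, 286, 265, 234, 224, 226, 220, 226, 222, 227, 228, 228, 275, 419, 439, 422, 391, 376, 374, 377, 371, 371, 375, 369, 374, 371]
```

```bash
cat > pose.py <<'E'
from h import *
from scipy.optimize import least_squares
c=r.calibration("wrist");o=r.get_obs();T=R.from_rotvec(o['orientation'])
w=cv2.GaussianBlur(r.grab_frame("wrist"),(3,3),0).astype(float).sum(2)
col=w[215:300,305:350].mean(1);d=np.diff(col);top=215+d.argmax()+.5;seg=d[:d.argmax()-5];bot=215+seg.argmin()+.5
def width(row):
    p=w[int(row)-1:int(row)+2,240:410].mean(0);g=np.abs(np.diff(p));return 240+g[:70].argmax()+.5,240+100+g[100:].argmax()+.5
wt=width(top+5);print("top %.1f bot %.1f"%(top,bot),"w",wt,width(top-7))
M=R.from_rotvec(c['rvec']).as_matrix();K=np.array([[c['fx'],0,c['cx']],[0,c['fy'],c['cy']],[0,0,1.]])
def proj(P):
    X=T.apply(P)+o['tcp_pos'];return cv2.projectPoints(X.reshape(-1,1,3),c['rvec'],c['tvec'],K,np.array([c['k1'],0,0,0.]))[0][:,0]
def model(q,Wd=None): # q: A-face centre x,z in tool frame (mm), tilt
    x,z,t=q[0]/1e3,q[1]/1e3,q[2];s,k=np.sin(t),np.cos(t)
    tp=[x+.022*s,0,z-.022*k];bt=[x-.022*s,0,z+.022*k]
    a=proj(np.array([tp,bt,[tp[0],-.022,tp[2]],[tp[0],.022,tp[2]]]));return np.array([a[0,1],a[1,1],abs(a[3,0]-a[2,0])])
W=float(sys.argv[1]) if len(__import__('sys').argv)>1 else wt[1]-wt[0]
q=least_squares(lambda q:(model(q)-[top,bot,W]),[15,165,.3]).x
print("Aface x %.1f z %.1f tilt %.1f deg"%(q[0],q[1],np.degrees(q[2])))
k,s=np.cos(q[2]),np.sin(q[2]);print("axis under tool z: %.1f  B top corner z: %.1f (body 101)  lower A corner world z %.1f"%(q[1]-q[0]/k*s, q[1]-72*s-22*k, o['tcp_pos'][2]*1e3-q[1]-22*k))
E
sed -i '1i import sys' pose.py; python3 pose.py
```

```text
top 262.5 bot 242.5 w (np.float64(271.5), np.float64(381.5)) (np.float64(273.5), np.float64(379.5))
Aface x 8.8 z 168.8 tilt 15.6 deg
axis under tool z: 166.3  B top corner z: 128.2 (body 101)  lower A corner world z -4.8
```

The full pad area resists rotation. I'll try a different approach: grip only the top edge of the blind end, as a small hinge, then press down and pull outward so the foot topples onto its blind face.

>>> carry_out --pt "0 0 0 0 0.06" --pt "0 0 0 0 0.085" --pt "0 0 -0.005 0 0.085" --pt "0 0 -0.03 0 0.085" --pt "0.03 0 -0.05 0 0.085" --pt "0.07 0 -0.05 0 0.085" --pt "0.07 0 -0.05 0 0.085" --pt "0.07 0 -0.05 0 0.085"

```text
clock: 15.3
tcp_pos: [0.468, 0.1145, 0.2328]
orientation: [-1.844, -2.543, -0.0]
contact_force: [0.2, -0.5, 0.1]
grip_width: 0.0849
gripper_force: 0.0
```

Run:
```python
from h import *
print(r.get_obs()['tcp_pos'])
w=r.grab_frame("wrist").astype(float)
print(w[280:375:3,325].sum(1).tolist());
for R_ in(315,335):print(w[R_,270:390:3].sum(1).tolist())
```

```text
[0.46796018 0.11445781 0.23279528]
[389.0, 390.0, 409.0, 415.0, 406.0, 398.0, 394.0, 394.0, 388.0, 382.0, 373.0, 362.0, 366.0, 379.0, 371.0, 265.0, 255.0, 248.0, 247.0, 248.0, 248.0, 240.0, 232.0, 238.0, 234.0, 240.0, 243.0, 245.0, 256.0, 233.0, 81.0, 65.0]
[404.0, 395.0, 382.0, 374.0, 381.0, 382.0, 385.0, 395.0, 376.0, 398.0, 412.0, 416.0, 399.0, 395.0, 393.0, 399.0, 386.0, 370.0, 364.0, 371.0, 379.0, 375.0, 374.0, 389.0, 392.0, 398.0, 392.0, 366.0, 378.0, 395.0, 386.0, 394.0, 394.0, 390.0, 383.0, 388.0, 397.0, 408.0, 399.0, 394.0]
[381.0, 388.0, 397.0, 388.0, 386.0, 385.0, 389.0, 404.0, 348.0, 234.0, 248.0, 248.0, 243.0, 230.0, 233.0, 238.0, 245.0, 251.0, 248.0, 255.0, 245.0, 250.0, 242.0, 232.0, 241.0, 265.0, 265.0, 262.0, 256.0, 252.0, 246.0, 376.0, 400.0, 379.0, 390.0, 405.0, 383.0, 394.0, 412.0, 385.0]
```

Run:
```python
from h import *
q=onplane("wrist",[[295.5,324],[361.5,324]],0.);print(q);e=q.mean(0)
a=np.radians(107.9);ax=np.array([np.cos(a),np.sin(a)])
print(np.degrees(np.arctan2(*(q[1]-q[0])[1::-1])),totool([*(e[:2]+.003*ax),.198]))
```

```text
[[0.47143646 0.02583704 0.        ]
 [0.51781581 0.0408882  0.        ]]
17.979431510248336 [-0.08117945  0.00047181  0.03467558]
```

>>> carry_out --pt "-0.04 0 0 0 0.085" --pt "-0.081 0 0 0 0.085" --pt "-0.081 0 0.02 0 0.085" --pt "-0.081 0 0.035 0 0.085" --pt "-0.081 0 0.035 0 0.03" --pt "-0.081 0 0.035 0 0.03" --pt "-0.081 0 0.035 0 0.03" --pt "-0.081 0 0.035 0 0.03" --force 30

```text
clock: 16.15
tcp_pos: [0.4938, 0.0362, 0.1986]
orientation: [1.848, 2.54, 0.001]
contact_force: [-0.3, -1.2, 3.4]
grip_width: 0.043
gripper_force: 30.8
```

```bash
python3 st.py; python3 pose.py
```

```text
D 91.5 lat 79.9 zg 35.4 Fn -1.1 Ft -0.7 Fz 3.4 0.043026686806048486 30.76739309610275
[286, 287, 287, 286, 284, 284, 291, 302, 296, 300, 283, 273, 264, 268, 268, 268, 266, 265, 263, 258, 257, 251, 256, 249, 248, 248, 256, 265, 271, 271, 272, 277, 282, 336]
top 287.5 bot 240.5 w (np.float64(263.5), np.float64(389.5)) (np.float64(265.5), np.float64(387.5))
Aface x 13.3 z 152.1 tilt 3.9 deg
axis under tool z: 151.2  B top corner z: 125.2 (body 101)  lower A corner world z 24.5
```

>>> carry_out --pt "0 0 0.003 0 0.03" --pt "0.004 0 0.003 0 0.03" --pt "0.008 0 0.003 0 0.03" --pt "0.012 0 0.004 0 0.03" --pt "0.016 0 0.005 0 0.03" --pt "0.02 0 0.006 0 0.03" --pt "0.024 0 0.007 0 0.03" --pt "0.028 0 0.008 0 0.03" --force 20

```text
clock: 17.05
tcp_pos: [0.4857, 0.0625, 0.1905]
orientation: [1.848, 2.538, 0.002]
contact_force: [1.6, -3.2, 3.2]
grip_width: 0.0429
gripper_force: 24.1
```

```bash
python3 st.py; python3 pose.py
```

```text
D 119.0 lat 80.4 zg 27.3 Fn -3.6 Ft 0.5 Fz 3.2 0.04291642811466594 24.083996415138245
[300, 304, 306, 299, 297, 289, 287, 289, 295, 305, 319, 306, 287, 256, 253, 255, 252, 248, 249, 248, 249, 249, 234, 242, 237, 233, 231, 229, 227, 227, 232, 230, 221, 216]
top 293.5 bot 245.5 w (np.float64(275.5), np.float64(377.5)) (np.float64(263.5), np.float64(371.5))
Aface x -2.6 z 174.7 tilt -1.3 deg
axis under tool z: 174.6  B top corner z: 154.3 (body 101)  lower A corner world z -6.5
```

Run:
```python
from h import *
w=r.grab_frame("wrist").astype(int);print(w[280:400:3,325].sum(1).tolist())
for R_ in(255,285,310,340):print(R_,w[R_,240:410:4].sum(1).tolist())
```

```text
[224, 230, 228, 216, 239, 373, 385, 387, 386, 387, 385, 383, 384, 383, 383, 387, 383, 385, 387, 386, 383, 382, 380, 383, 381, 377, 378, 381, 378, 339, 94, 74, 80, 81, 77, 79, 81, 73, 74, 83]
255 [235, 244, 239, 241, 242, 287, 330, 324, 305, 69, 83, 251, 253, 241, 251, 257, 258, 251, 252, 246, 253, 250, 249, 242, 231, 226, 229, 245, 242, 246, 237, 245, 247, 149, 69, 254, 327, 326, 265, 228, 292, 307, 303]
285 [81, 96, 95, 303, 324, 329, 190, 57, 66, 73, 72, 230, 250, 256, 250, 243, 244, 250, 237, 233, 222, 226, 229, 232, 236, 243, 244, 242, 235, 226, 242, 347, 388, 167, 67, 64, 59, 116, 318, 317, 303, 141, 82]
310 [85, 85, 78, 84, 86, 83, 84, 88, 53, 273, 376, 380, 389, 389, 391, 391, 384, 371, 379, 378, 378, 385, 376, 369, 353, 344, 339, 341, 369, 370, 359, 359, 366, 367, 341, 71, 82, 98, 69, 85, 76, 87, 79]
340 [87, 88, 90, 84, 91, 89, 84, 385, 429, 384, 380, 375, 374, 388, 393, 386, 371, 368, 370, 375, 377, 385, 377, 369, 355, 340, 333, 339, 355, 371, 356, 355, 436, 579, 573, 483, 403, 117, 84, 80, 87, 80, 83]
```

>>> carry_out --pt "0 0 0 0 0.06" --pt "0 0 0 0 0.06" --pt "0 0 -0.005 0 0.06" --pt "0.005 0 -0.016 0 0.06" --pt "0.005 0 -0.016 0 0.03" --pt "0.005 0 -0.016 0 0.03" --pt "0.005 0 -0.016 0 0.03" --pt "0.005 0 -0.016 0 0.03" --force 30

```text
clock: 18.0
tcp_pos: [0.4831, 0.0677, 0.2056]
orientation: [-1.848, -2.54, 0.0]
contact_force: [-1.2, -0.8, -0.7]
grip_width: 0.03
gripper_force: 0.0
```

```bash
sed -i '$d' st.py
cat >> st.py <<'E'
w=cv2.GaussianBlur(r.grab_frame("wrist"),(3,3),0).astype(int);print(w[210:380:3,325].sum(1).tolist())
E
python3 st.py
```

```text
D 124.8 lat 79.6 zg 42.4 Fn -0.4 Ft -1.4 Fz -0.7 0.029996015673272997 0.0
[301, 302, 302, 307, 308, 305, 301, 298, 298, 310, 285, 260, 255, 250, 249, 246, 246, 243, 240, 235, 232, 229, 229, 242, 259, 266, 268, 265, 267, 264, 260, 254, 251, 248, 248, 254, 264, 273, 277, 295, 361, 371, 492, 599, 602, 601, 601, 600, 599, 599, 599, 598, 578, 269, 81, 77, 81]
```

>>> carry_out --pt "0 0 0 0 0.06" --pt "0 0 0 0 0.06" --pt "0 0 0.004 0 0.06" --pt "0 0 0.006 0 0.06" --pt "0 0 0.006 0 0.03" --pt "0 0 0.006 0 0.03" --pt "0 0 0.006 0 0.03" --pt "0 0 0.006 0 0.03" --force 30

```text
clock: 18.85
tcp_pos: [0.4833, 0.0677, 0.1998]
orientation: [1.848, 2.54, 0.0]
contact_force: [0.7, -0.4, -0.0]
grip_width: 0.0301
gripper_force: 0.0
```

>>> carry_out --pt "0 0 0 0 0.06" --pt "0 0 0 0 0.06" --pt "0 0 0.003 0 0.06" --pt "0 0 0.004 0 0.06" --pt "0 0 0.004 0 0.03" --pt "0 0 0.004 0 0.03" --pt "0 0 0.004 0 0.03" --pt "0 0 0.004 0 0.03" --force 30

```text
clock: 19.65
tcp_pos: [0.4833, 0.0677, 0.1957]
orientation: [1.848, 2.54, 0.0]
contact_force: [-0.7, -0.6, 0.2]
grip_width: 0.0299
gripper_force: 0.0
```

Run:
```python
from h import *
w=cv2.GaussianBlur(r.grab_frame("wrist"),(3,3),0).astype(int);print(w[210:400:3,325].sum(1).tolist());print(w[275,230:420:4].sum(1).tolist());print(w[350,230:420:4].sum(1).tolist())
cv2.imwrite("pics/w9.png",r.grab_frame("wrist")[:,:,::-1])
```

```text
[314, 306, 301, 300, 303, 303, 312, 308, 301, 301, 300, 286, 259, 261, 257, 253, 250, 246, 248, 245, 242, 239, 236, 230, 230, 230, 242, 253, 263, 267, 266, 267, 267, 261, 260, 252, 250, 250, 247, 251, 256, 266, 271, 279, 295, 361, 369, 461, 597, 597, 577, 596, 582, 273, 81, 74, 80, 85, 82, 80, 84, 84, 83, 84]
[246, 240, 236, 241, 243, 245, 251, 131, 90, 83, 178, 324, 326, 310, 87, 63, 81, 249, 245, 254, 250, 249, 247, 238, 240, 240, 230, 224, 289, 369, 422, 423, 170, 63, 74, 264, 327, 327, 248, 87, 85, 113, 388, 407, 413, 423, 415, 414]
[112, 92, 89, 89, 89, 89, 97, 100, 85, 85, 84, 84, 92, 310, 341, 358, 369, 377, 376, 369, 363, 359, 364, 391, 407, 546, 575, 564, 554, 550, 554, 566, 572, 577, 579, 578, 177, 84, 83, 83, 83, 95, 94, 84, 82, 83, 86, 85]
```

View pics/w9.png

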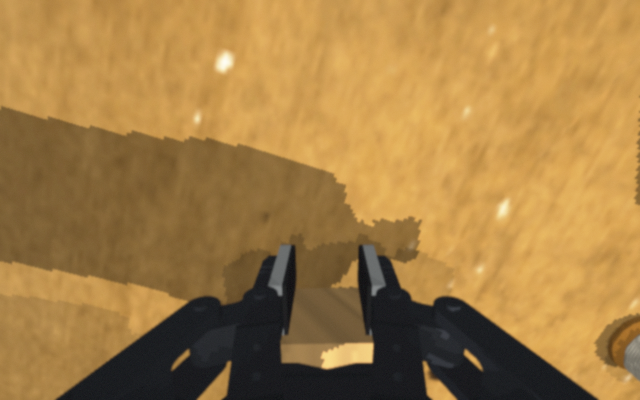

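The picture shows the closed fingers ahead of the foot, missing it. Its blind face spans rows 288 to 343, so the foot lies about 28 mm behind the pads. I'll measure its exact place from these edges.

Run:
```python
from h import *
w=cv2.imread("pics/w9.png").astype(int).sum(2)
print(w[282:294,325].tolist(),w[338:348,325].tolist())
p=onplane("wrist",[[282,343],[373,343]],.044);q=onplane("wrist",[[325,288.5]],0.)
for x in (*p,*q):print(x,totool(x)*1e3)
# any other view: foot from top camera
t=r.grab_frame("top");h=cv2.cvtColor(t,cv2.COLOR_RGB2HSV);m=(t[:,:,0]>165)&(h[:,:,1]>60);m[:200]=0
for c in cv2.findContours(m.astype(np.uint8),cv2.RETR_EXTERNAL,cv2.CHAIN_APPROX_NONE)[0]:
    if cv2.contourArea(c)>30:print(cv2.minAreaRect(c),onplane("top",[cv2.minAreaRect(c)[0]],.044))
```

```text
[226, 228, 227, 230, 227, 232, 241, 239, 246, 253, 261, 260] [277, 277, 275, 276, 289, 321, 345, 367, 362, 370]
[0.47198016 0.03415168 0.044     ] [-28.47512693 -21.1220975  151.73784082]
[0.51113707 0.04679893 0.044     ] [-28.49829425  20.02661146 151.74327229]
[0.49057705 0.03931552 0.        ] [-29.28884818  -1.84451818 195.74036912]
((154.45205688476562, 335.9309997558594), (62.57448959350586, 29.152189254760742), 71.14684295654297) [[0.24560839 0.50010218 0.044     ]]
((542.5, 317.0), (9.0, 32.0), 0.0) [[ 0.26546742 -0.46653529  0.044     ]]
((514.4118041992188, 257.1470642089844), (12.126781463623047, 60.876441955566406), 75.96376037597656) [[ 0.41565148 -0.4125828   0.044     ]]
```

The foot had barely slid during that pull (about 7 mm while the tool moved 27 mm), so it was in fact toppling when I let go. I'll repeat the grip and carry it further.

>>> carry_out --pt "0 0 -0.003 0 0.085" --pt "0 0 -0.003 0 0.085" --pt "0 0 -0.003 0 0.085" --pt "-0.015 0 -0.003 0 0.085" --pt "-0.0255 0 -0.003 0 0.03" --pt "-0.0255 0 -0.003 0 0.03" --pt "-0.0255 0 -0.003 0 0.03" --pt "-0.0255 0 -0.003 0 0.03" --force 30

```text
clock: 20.6
tcp_pos: [0.4911, 0.0435, 0.1989]
orientation: [1.848, 2.54, 0.0]
contact_force: [-0.6, -1.5, 5.0]
grip_width: 0.0431
gripper_force: 30.0
```

>>> carry_out --pt "0 0 0.003 0 0.03" --pt "0.004 0 0.003 0 0.03" --pt "0.008 0 0.003 0 0.03" --pt "0.012 0 0.004 0 0.03" --pt "0.016 0 0.005 0 0.03" --pt "0.02 0 0.006 0 0.03" --pt "0.024 0 0.007 0 0.03" --pt "0.028 0 0.008 0 0.03" --force 20

```text
clock: 21.4
tcp_pos: [0.4826, 0.0705, 0.1907]
orientation: [1.848, 2.54, 0.001]
contact_force: [1.4, -2.1, 2.0]
grip_width: 0.0431
gripper_force: 20.0
```

```bash
python3 st.py
python3 - <<'E'
from h import *
s=r.grab_frame("scene");np.save("s.npy",s)
o=r.get_obs();c=r.calibration("scene");K=np.array([[c['fx'],0,c['cx']],[0,c['fy'],c['cy']],[0,0,1]])
print(cv2.projectPoints((o['tcp_pos']-[0,0,.16]).reshape(1,1,3),c['rvec'],c['tvec'],K,np.array([c['k1'],0,0,0]))[0])
E
```

```text
D 127.6 lat 79.9 zg 27.5 Fn -2.4 Ft 0.7 Fz 2.0 0.04307862749165452 19.988775551319122
[314, 318, 316, 307, 302, 300, 302, 304, 309, 312, 307, 299, 261, 246, 251, 257, 260, 256, 250, 246, 248, 246, 242, 242, 237, 234, 227, 217, 281, 383, 386, 385, 387, 384, 385, 385, 384, 384, 385, 384, 382, 383, 382, 382, 381, 380, 380, 379, 377, 378, 377, 376, 362, 174, 82, 71, 80]
[[[279.88865275 237.88574241]]]
```

By kinematics (27 mm out, 8 mm down) the foot should be near 45°. I'll carry it to the block's edge, lean it there off to the side of the pin, release it, then push it upright from the block side.

>>> carry_out --pt "0 0 -0.015 0 0.03" --pt "0 0 -0.035 0 0.03" --pt "-0.025 -0.02 -0.035 0 0.03" --pt "-0.05 -0.04 -0.035 0 0.03" --pt "-0.072 -0.048 -0.035 0 0.03" --pt "-0.072 -0.048 -0.025 0 0.03" --pt "-0.072 -0.048 -0.015 0 0.03" --pt "-0.072 -0.048 -0.01 0 0.03" --force 25

```text
clock: 22.3
tcp_pos: [0.4586, -0.012, 0.1993]
orientation: [-1.845, -2.54, 0.001]
contact_force: [-0.8, -0.2, -1.0]
grip_width: 0.0425
gripper_force: 26.9
```

>>> carry_out --pt "0 0 0.002 0 0.03" --pt "0 0 0.004 0 0.03" --pt "0 0 0.006 0 0.03" --pt "0 0 0.008 0 0.03" --pt "0 0 0.009 0 0.03" --pt "-0.001 0 0.009 0 0.03" --pt "-0.002 0 0.009 0 0.03" --pt "-0.003 0 0.009 0 0.03"

```text
clock: 23.1
tcp_pos: [0.4587, -0.0116, 0.1916]
orientation: [-1.838, -2.539, -0.002]
contact_force: [-7.3, 18.2, 9.1]
grip_width: 0.0429
gripper_force: 27.2
```

```bash
python3 st.py
python3 - <<'E'
from h import *
s=r.grab_frame("scene").astype(int);print(s[240:300:3,282:330:3].sum(2))
E
```

```text
D 56.9 lat 31.8 zg 28.4 Fn 19.5 Ft -1.3 Fz 9.1 0.042899077279319194 27.2098445892334
[310, 309, 299, 295, 298, 307, 313, 313, 305, 304, 309, 319, 310, 274, 257, 252, 251, 254, 258, 262, 263, 263, 266, 266, 260, 251, 225, 218, 326, 390, 390, 391, 390, 389, 390, 390, 389, 388, 389, 388, 388, 386, 387, 386, 385, 384, 384, 384, 383, 383, 382, 381, 365, 177, 80, 78, 76]
[[ 92 155 420 351 104  90 108 192 399 388 391 390 405 397 415 427]
 [ 87 210 435 211  86 110 120 318 398 396 406 407 412 406 420 421]
 [150 403 417 214  95  97 256 376 391 410 411 408 413 397 407 414]
 [216 415 394 224  98  86 276 378 422 396 403 400 400 406 412 401]
 [286 415 399 233  79 110 264 405 424 429 428 443 440 416 432 406]
 [310 411 399 249 186 203 243 431 443 433 432 432 428 424 437 425]
 [292 404 336 223 213 216 297 337 445 438 424 371 343 402 429 413]
 [274 262 224 242 254 268 292 337 421 436 383 267 269 342 441 417]
 [292 305 298 307 303 306 295 293 356 433 336 283 284 322 452 429]
 [299 313 304 307 314 305 310 297 316 412 344 296 292 389 470 426]
 [277 304 304 308 298 298 301 295 289 358 398 267 375 481 464 428]
 [228 275 290 297 304 291 294 291 298 301 414 418 447 461 439 417]
 [230 233 299 297 303 302 295 300 291 293 395 434 406 425 373 344]
 [150 168 265 297 294 283 275 270 279 277 320 445 390 312 315 353]
 [104 163 202 274 272 264 259 263 279 282 290 353 247 234 384 400]
 [171 174 177 183 187 177 234 245 287 479 404 396 674 696 627 511]
 [159 179 165 167 178 322 468 534 692 712 713 469 547 703 701 702]
 [168 172 220 250 398 466 472 691 712 711 711 343 374 702 704 695]
 [166 191 292 451 474 474 477 705 708 704 671 325 363 689 693 692]
 [188 346 499 505 471 482 459 624 704 707 701 708 693 696 698 703]]
```

Run:
```python
from tilt import *
s=r.grab_frame("scene").astype(int);print(s[246:290:2,294:322:2].sum(2))
tilt([(303,258),(309,270),(312.5,283)],[.010]*3,(0,0),1)
```

```text
[[ 67  93 166 257 297 408 404 408 402 405 412 420 403 395]
 [ 88  81 129 255 297 411 412 408 397 401 398 403 405 406]
 [ 87  97 118 266 301 396 400 411 403 417 395 413 415 407]
 [ 90 109 142 262 347 430 432 426 423 427 436 438 423 424]
 [146 182 184 212 374 422 428 433 435 428 429 434 435 404]
 [209 206 211 321 422 435 436 438 446 437 422 436 422 407]
 [214 208 234 298 289 388 450 445 423 422 390 352 345 380]
 [227 234 238 240 310 388 427 444 416 404 306 258 257 297]
 [282 295 305 299 295 308 395 439 429 370 281 283 285 289]
 [303 300 293 299 297 293 361 433 420 343 290 285 290 296]
 [304 301 295 310 314 307 326 409 421 339 293 292 295 317]
 [310 317 297 310 307 311 300 366 412 369 293 272 307 382]
 [304 301 289 295 297 286 285 311 407 396 286 271 374 456]
 [290 289 306 289 287 287 289 285 386 427 372 371 438 467]
 [293 292 298 302 301 306 295 293 340 416 423 435 435 424]
 [307 307 292 297 305 298 296 287 311 404 436 421 416 423]
 [294 302 295 295 284 275 284 281 284 339 435 445 416 374]
 [275 279 270 274 272 274 277 273 272 314 410 421 337 270]
 [259 260 258 263 268 263 284 295 271 282 333 310 246 240]
 [210 208 202 214 218 230 238 315 291 311 306 379 556 570]
 [177 173 212 330 366 309 448 634 599 538 482 487 665 707]
 [183 245 393 479 484 595 701 714 719 714 617 380 541 706]]
n 34.7 z 77.7
n 21.2 z 58.5
n 13.7 z 34.0
```

The edge measurements give a tilt of only about 27°. I'll go back to open table and continue the press-and-pull topple.

>>> carry_out --pt "0 0 -0.02 0 0.03" --pt "0.005 0.01 -0.035 0 0.03" --pt "0.02 0.05 -0.035 0 0.03" --pt "0.03 0.07 -0.03 0 0.03" --pt "0.03 0.07 -0.015 0 0.03" --pt "0.03 0.07 -0.003 0 0.03" --pt "0.03 0.07 0.002 0 0.03" --pt "0.03 0.07 0.003 0 0.03" --force 25

```text
clock: 24.05
tcp_pos: [0.5172, 0.0365, 0.1901]
orientation: [-1.844, -2.54, -0.004]
contact_force: [-9.4, 10.5, 33.7]
grip_width: 0.0431
gripper_force: 30.4
```

>>> carry_out --pt "0.002 0 0.002 0 0.03" --pt "0.005 0 0.003 0 0.03" --pt "0.008 0 0.004 0 0.03" --pt "0.011 0 0.005 0 0.03" --pt "0.014 0 0.006 0 0.03" --pt "0.017 0 0.007 0 0.03" --pt "0.02 0 0.008 0 0.03" --pt "0.023 0 0.008 0 0.03" --force 20

```text
clock: 24.85
tcp_pos: [0.5099, 0.0556, 0.1805]
orientation: [-1.849, -2.54, 0.001]
contact_force: [0.0, -2.0, 1.7]
grip_width: 0.0428
gripper_force: 25.3
```

```bash
python3 st.py
python3 - <<'E'
from h import *
o=r.get_obs();c=r.calibration("scene");K=np.array([[c['fx'],0,c['cx']],[0,c['fy'],c['cy']],[0,0,1]])
n=np.array([-.309,.951,0]);t=np.array([.951,.309,0]);P=o['tcp_pos']-[0,0,.157]-.007*n
th=np.radians(45);u=-n*np.cos(th)+np.array([0,0,np.sin(th)]);m=n*np.sin(th)+np.array([0,0,np.cos(th)])
for l in(-.022,.022):
    X=np.array([P+68e-3*u+.007*m+l*t,P+68e-3*u-.037*m+l*t,P-4e-3*u-.037*m+l*t]);print(cv2.projectPoints(X.reshape(-1,1,3),c['rvec'],c['tvec'],K,np.array([c['k1'],0,0,0]))[0][:,0].round(1).tolist())
s=r.grab_frame("scene").astype(int);print(s[200:264:3,270:330:3].sum(2))
E
```

```text
D 105.0 lat 101.3 zg 17.3 Fn -1.9 Ft -0.6 Fz 1.7 0.04275641244977263 25.30356377363205
[304, 300, 299, 299, 301, 303, 305, 301, 296, 295, 300, 302, 303, 290, 260, 254, 248, 245, 241, 241, 235, 234, 242, 242, 245, 249, 252, 255, 271, 347, 357, 355, 358, 356, 357, 357, 358, 357, 357, 355, 358, 356, 356, 356, 355, 356, 354, 353, 353, 353, 353, 352, 341, 164, 78, 74, 79]
[[304.0, 230.8], [316.2, 249.9], [298.3, 261.5]]
[[318.9, 222.2], [330.8, 240.6], [312.6, 252.4]]
[[404 407 339 102 102 100 110 111 105 106  95 112  98 121 202 127 173 367
  374 361]
 [374 398 326 100 107  94  98 104  87 112 101 104 116 129 147 118 148 217
  225 189]
 [389 400 225 170 119  97  95 110  89  97 113  96 100 105 119 113 169 209
  218 202]
 [390 385 242 185  96 108 101 100  94 111 102  94  99 130 143  91 213 223
  220 203]
 [351 239 194 170 102  95 111 101  97 104 103 111  94 136 145 114 217 216
  236 192]
 [211 155 147 131 103  94  95 100 102  84 100  84  98 105 133 119 230 217
  217 233]
 [157 104  98 142  88 114 109  99 110 178  88 104 104 112 107 221 399 347
  332 374]
 [140  92  86 119  95 131 196 103 172
[... 538 characters left out ...]
 463 420
  495 497]
 [397 420 393 389 108  84 253 262 300 307 302 292 289 295 296 378 501 472
  431 341]
 [410 361 320 247 105  91 242 282 308 300 295 306 297 296 277 294 443 343
  308 365]
 [249 219 223 224 144  90 226 262 293 292 291 303 292 282 268 281 250 323
  334 350]
 [228 232 222 223 232 225 295 258 219 298 301 302 282 265 245 260 343 363
  362 341]
 [240 223 232 220 221 187 194 161 162 250 290 281 262 259 192 180 215 335
  366 353]
 [225 212 228 239 234 192 178 167 165 171 262 260 225 175 173 181 202 176
  273 350]
 [214 224 217 210 175 174 178 183 175 187 196 202 184 184 180 195 163 190
  175 209]
 [191 234 223 209 160 174 173 170 209 202 207 175 174 172 184 191 188 188
  182 291]]
```

Run:
```python
from tilt import *
s=r.grab_frame("scene").astype(int);print(s[222:264:2,286:336:2].sum(2))
tilt([(304.5,230),(319,247),(300,259.5)],[.079]*3,(0,0),1)
```

```text
[[118 143 120 101 205 350 288 110  99  88 104 103 226 389 424 490 478 470
  454 420 413 400 382 384 389]
 [101 100  89  82 228 359 331 177 108  92  98 117 297 455 483 499 483 480
  487 447 425 406 379 370 373]
 [142 111 104 128 304 372 268 107  99 103 149 224 333 451 467 446 430 440
  483 481 429 403 389 391 395]
 [234  95 105 273 382 403 297  95  93 158 343 473 479 482 358 268 275 322
  440 494 484 416 427 423 418]
 [190  89 145 327 367 393 318  95 155 264 371 481 493 458 289 265 266 275
  345 460 498 442 410 417 421]
 [ 97  90 160 366 396 392 306 167 277 292 293 401 490 459 322 275 276 292
  289 400 507 479 422 426 424]
 [ 96  82 197 375 386 387 324 279 289 297 310 313 431 478 388 285 276 276
  288 398 515 494 482 418 400]
 [111  97 235 394 397 362 316 304 292 311 311 289 340 467 451 330 283 274
  321 423 511 500 498 454 391]
 [100 205 272 390 377 314 294 301 300 295 302 286 288 372 481 451 363 325
  394 475 504 497 478 434 420]
 [ 96 252 281 346 319 297 300 307 296 296 288 277 290 306 415 470 500 478
  473 505 489 416 391 419 432]
 [108 260 276 275 308 301 307 314 302 292 291 290 
[... 447 characters left out ...]
48 344 339 343 354 364 339]
 [235 292 262 185 189 265 297 301 295 291 284 269 262 238 221 270 329 366
  366 366 346 338 352 353 243]
 [168 179 174 170 169 208 289 299 274 271 272 265 233 193 172 175 203 303
  358 369 366 355 353 349 319]
 [178 180 165 162 164 171 239 290 275 265 249 208 191 182 168 183 187 186
  258 338 363 356 355 343 348]
 [177 163 169 173 171 172 174 259 273 230 193 187 168 181 176 183 188 184
  182 219 302 334 352 340 337]
 [173 180 170 171 172 184 185 196 220 193 172 185 179 184 182 193 189 187
  195 191 197 256 313 348 348]
 [176 182 172 177 194 183 180 185 179 176 178 164 178 179 182 194 181 185
  194 175 202 255 326 354 366]]
n 95.9 z 79.0
n 58.8 z 55.5
n 111.8 z 2.2
```

The measured tilt is now about 50° and the bored end is at the gripper body. I'll lean the foot on the block's edge, off the pin's line, and release it there.

>>> carry_out --pt "0 0 -0.015 0 0.03" --pt "0 -0.01 -0.03 0 0.03" --pt "-0.015 -0.04 -0.03 0 0.03" --pt "-0.035 -0.069 -0.03 0 0.03" --pt "-0.05 -0.069 -0.03 0 0.03" --pt "-0.05 -0.069 -0.02 0 0.03" --pt "-0.05 -0.069 -0.01 0 0.03" --pt "-0.05 -0.069 -0.005 0 0.03" --force 25

```text
clock: 25.8
tcp_pos: [0.4596, -0.0108, 0.1845]
orientation: [-1.843, -2.54, 0.0]
contact_force: [-8.7, 15.8, 26.9]
grip_width: 0.0426
gripper_force: 28.2
```

>>> carry_out --pt "0 0 0.001 0 0.03" --pt "0 0 0.002 0 0.03" --pt "0 0 0.003 0 0.03" --pt "0 0 0.004 0 0.03" --pt "0 0 0.004 0 0.03" --pt "0 0 0.004 0 0.03" --pt "0 0 0.004 0 0.03" --pt "0 0 0.004 0 0.03"

```text
clock: 26.6
tcp_pos: [0.4594, -0.0088, 0.1816]
orientation: [-1.839, -2.541, -0.002]
contact_force: [-6.6, 10.7, 17.5]
grip_width: 0.0426
gripper_force: 27.2
```

```bash
python3 st.py|head -1
python3 - <<'E'
from h import *
s=r.grab_frame("scene").astype(int);print(s[244:300:2,294:342:2].sum(2))
E
```

```text
D 59.3 lat 33.3 zg 18.4 Fn 12.2 Ft -3.0 Fz 17.5 0.042552340584215066 27.193898856639862
[[105  98  97  97 123 326 417 401 411 445 456 458 431 406 405 401 426 421
  397 403 414 444 439 457]
 [100 101 101  91 194 381 416 422 459 489 476 470 447 406 400 408 406 416
  417 420 426 422 444 442]
 [ 90  93 153 211 281 411 446 469 487 498 480 465 487 421 392 400 409 407
  425 423 450 430 434 438]
 [ 93  77 133 267 295 375 477 484 459 436 432 456 491 472 415 403 396 415
  432 429 396 365 396 420]
 [ 81  97 145 299 307 334 460 423 279 268 296 370 466 496 461 423 405 405
  416 412 284 172 271 407]
 [ 93 177 257 338 439 461 471 332 255 269 270 290 405 494 493 445 419 416
  418 421 375 334 361 413]
 [207 285 305 333 473 495 465 323 271 279 281 288 354 475 497 467 429 422
  419 400 401 390 386 394]
 [290 294 295 293 396 484 473 345 286 274 294 282 314 463 501 484 450 412
  408 404 397 409 396 376]
 [294 310 300 292 318 419 477 415 298 281 274 298 340 463 503 485 483 437
  413 409 403 411 424 389]
 [306 312 309 305 296 326 453 471 338 293 271 335 386 489 507 477 489 467
  425 411 428 407 412 412]
 [
[... 1116 characters left out ...]
49 208 342 437 441 482 636 618 667 696 628 674 705 701 686 638 533
  491 470 413 371 358 359]
 [177 248 397 459 495 610 700 709 711 710 634 379 545 702 703 700 708 679
  537 485 486 456 399 373]
 [317 426 478 478 558 697 712 712 712 708 597 280 453 693 701 703 699 695
  646 500 484 483 472 464]
 [450 473 470 472 613 716 711 710 707 688 392 231 290 595 702 698 695 697
  687 526 487 477 481 490]
 [477 462 467 475 621 716 707 705 708 672 417 301 365 609 697 691 697 698
  694 530 485 491 494 505]
 [471 482 472 466 574 706 704 706 707 701 688 656 669 693 695 694 698 704
  666 494 520 542 563 566]
 [461 475 493 458 456 659 711 706 701 703 703 701 693 695 697 701 706 704
  576 505 556 564 574 568]]
```

Run:
```python
from tilt import *
tilt([(301,255.5),(312,273.5)],[.011]*2,(0,0),1)
```

```text
n 40.3 z 79.9
n 15.2 z 53.4
```

Tilt is about 47°, with the A corner on the table and the underside on the block edge. Releasing now.

>>> carry_out --pt "0 0 -0.003 0 0.03" --pt "0 0 -0.003 0 0.05" --pt "0 0 -0.003 0 0.07" --pt "0 0 -0.003 0 0.085" --pt "0 0 -0.003 0 0.085" --pt "0 0 -0.02 0 0.085" --pt "0 0 -0.05 0 0.085" --pt "0 0 -0.08 0 0.085"

```text
clock: 27.5
tcp_pos: [0.4596, -0.013, 0.2621]
orientation: [-1.848, -2.539, 0.002]
contact_force: [-0.2, -1.0, 1.1]
grip_width: 0.085
gripper_force: 0.0
```

```bash
python3 st.py|head -1
python3 - <<'E'
from h import *
s=r.grab_frame("scene").astype(int);print(s[244:292:2,294:332:2].sum(2))
E
```

```text
D 55.2 lat 32.3 zg 98.9 Fn -0.9 Ft -0.5 Fz 1.1 0.08502007659319727 0.0
[[414 391 392 401 395 393 391 387 406 403 405 416 417 393 394 400 414 420
  408]
 [398 396 404 400 376 392 396 404 393 402 401 406 404 391 399 400 404 402
  409]
 [409 409 412 402 391 394 405 402 394 384 396 401 405 425 400 403 395 410
  418]
 [407 405 392 395 391 386 399 395 394 403 397 440 433 435 427 403 399 389
  413]
 [390 402 388 380 372 394 405 393 409 418 432 452 449 429 444 431 395 395
  405]
 [395 384 329 344 380 406 400 410 438 455 445 443 427 430 451 440 412 398
  412]
 [345 264 243 382 406 405 434 442 443 447 370 310 305 361 442 462 418 405
  406]
 [221 236 274 333 324 382 456 454 448 400 264 249 263 290 405 460 434 402
  402]
 [220 262 280 290 289 317 418 470 433 349 267 276 268 279 350 457 445 397
  385]
 [292 299 299 292 287 298 380 455 443 335 286 288 277 283 337 454 467 415
  360]
 [291 293 298 299 297 302 331 426 433 342 284 302 272 288 362 480 454 436
  384]
 [311 295 296 298 304 305 290 353 440 391 294 288 283 344 421 500 462 442
  413]
 [303 301 314 298 293 282 278 309 414 446 338 260 327 411
[... 215 characters left out ...]
 296 289 347 441 463 446 425 437 384 358 363
  363]
 [298 300 297 293 300 294 288 284 278 301 419 457 433 407 371 350 341 345
  375]
 [300 287 285 289 273 264 273 260 263 278 357 441 379 320 334 325 354 352
  347]
 [279 275 275 280 258 270 260 278 288 280 280 329 245 235 261 284 324 346
  344]
 [268 273 268 254 258 256 251 252 240 240 235 235 239 235 241 267 373 366
  330]
 [240 225 200 207 196 211 240 296 293 298 306 330 407 526 542 489 497 454
  408]
 [174 161 205 318 358 351 447 626 591 538 455 431 628 706 704 686 628 529
  477]
 [167 240 390 467 489 598 694 705 704 707 611 356 535 697 698 696 696 670
  535]
 [298 414 463 467 542 691 701 711 705 705 591 282 446 686 697 699 691 687
  627]]
```

Run:
```python
from tilt import *
tilt([(303.5,258),(315,280)],[.010]*2,(0,0),1)
s=r.grab_frame("scene").astype(int);print(s[258:300:3,258:300:3].sum(2))
```

```text
n 33.4 z 78.2
n 7.6 z 43.7
[[390 401 390 397 404 379 391 410 401 408 377 365 232 252]
 [390 402 407 371 383 398 394 392 380 375 314 241 269 296]
 [384 381 400 393 382 380 402 390 348 287 289 291 299 288]
 [376 381 364 395 410 375 330 338 309 301 295 309 303 313]
 [371 395 371 294 266 197 205 202 213 276 309 295 304 294]
 [243 219 212 227 199 103 131 217 211 229 293 301 289 289]
 [200 198 200 202 218 222 226 234 217 209 261 295 291 296]
 [200 215 209 195 219 211 205 185 180 204 223 289 286 283]
 [213 208 193 194 208 218 208 125 141 221 197 226 261 263]
 [209 194 216 198 191 215 207 223 215 224 206 189 210 185]
 [206 198 193 185 199 209 222 196 157 173 170 172 164 302]
 [207 198 212 218 197 198 215 198 155 173 172 213 382 458]
 [202 195 208 214 215 191 191 162 159 172 262 449 465 464]
 [202 202 198 199 217 193 208 156 161 342 507 492 470 476]]
```

Analysis: the foot leans stably at about 35°, with its B bottom corner at n≈8 and z≈44 mm. I'll move the closed fingers behind the bored end and push it outward, so it topples onto its blind face.

>>> carry_out --pt "0 0 -0.015 0 0.04" --pt "-0.02 0 -0.015 0 0.0" --pt "-0.06 0 -0.015 0 0.0" --pt "-0.1 0 -0.015 0 0.0" --pt "-0.12 0 -0.01 0 0.0" --pt "-0.12 0 0.015 0 0.0" --pt "-0.12 0 0.04 0 0.0" --pt "-0.12 0 0.055 0 0.0" --force 30

```text
clock: 28.45
tcp_pos: [0.4957, -0.1271, 0.2038]
orientation: [-1.847, -2.537, 0.003]
contact_force: [0.0, 0.2, -0.8]
grip_width: 0.0004
gripper_force: 0.0
```

```bash
python3 st.py|head -1
```

```text
D -64.4 lat 31.4 zg 40.6 Fn 0.2 Ft 0.1 Fz -0.8 0.00040361506614961526 0.0
```

>>> carry_out --pt "0.008 0 0 0 0.0" --pt "0.016 0 0 0 0.0" --pt "0.021 0 0 0 0.0" --pt "0.026 0 0 0 0.0" --pt "0.03 0 0 0 0.0" --pt "0.034 0 0 0 0.0" --pt "0.037 0 0 0 0.0" --pt "0.04 0 0 0 0.0"

```text
clock: 29.3
tcp_pos: [0.4845, -0.0888, 0.2068]
orientation: [1.848, 2.54, 0.0]
contact_force: [0.4, -0.8, 0.5]
grip_width: 0.0001
gripper_force: 0.5
```

```bash
python3 st.py|head -1;  python3 - <<'E'
from h import *
s=r.grab_frame("scene").astype(int);print(s[225:292:3,276:336:3].sum(2))
E
```

```text
D -24.5 lat 32.5 zg 43.6 Fn -0.9 Ft 0.2 Fz 0.5 0.0001254658775173746 0.5426974268630147
[[403 399 399 411 390 396 384 368 200 114  99 116  97 108 103  80  92 105
  119 106]
 [408 410 416 406 389 382 400 396 141  92 116 105 106  99 106 107 106 112
  109 109]
 [422 412 417 406 409 401 385 350 116 170 116 108  99 100  99 108 107 102
   99 112]
 [430 418 399 397 429 402 396 362 140 148 112  99  99 100 111 100 103 100
   99  98]
 [413 412 407 415 417 419 414 401 212 163  97 106  90  96  93 102 100  96
   98 189]
 [414 420 431 423 429 431 424 280 182 171 106  94 106  99 106  97 103 107
   94 168]
 [406 405 408 423 421 230 298 183 160 186 105 100 103 105 112  98  96 106
  113 104]
 [400 396 407 426 330 119 182 162 137 168 130 103  99 106 101 106  99 109
   95 111]
 [413 417 416 413 358 155 168 115  92 105 152 111  99 111 110 105 106  97
  110 101]
 [399 409 410 414 444 470 210 104  97 103 120 121 107  80  94 109 107  94
  238 271]
 [414 410 437 487 492 411 310 180 103  84  96 103  99  73 108 109 106  75
  340 405]
 [413 442 400 332 290 299 300 313 247  90  97  98  84 101 101  92 119 169
  4
[... 243 characters left out ...]
 216 294
  397 401]
 [352 368 303 307 308 303 304 302 302 296 334 327 174  86 106 314 204 353
  417 400]
 [235 330 286 312 310 307 302 275 277 277 319 350 194  96 100 312 212 407
  422 421]
 [289 231 214 306 283 288 270 269 267 261 232 266 331 199 117 312 262 399
  372 412]
 [367 203 169 257 252 234 202 194 177 184 179 202 244 274 265 311 360 300
  213 264]
 [370 237 207 227 193 173 163 167 171 165 213 239 253 255 241 236 247 237
  216 239]
 [393 385 396 391 244 216 194 174 199 293 316 391 404 397 357 372 318 240
  237 230]
 [379 356 305 307 233 227 232 242 296 351 496 449 386 279 301 379 376 370
  269 407]
 [282 202 208 214 220 238 289 316 317 473 501 389 363 255 257 363 370 364
  441 468]]
```

Run:
```python
from tilt import *
s=r.grab_frame("scene").astype(int);print(s[246:290:2,258:304:2].sum(2))
tilt([(276,261),(284,279)],[.010]*2,(0,0),1)
```

```text
[[388 391 404 397 417 425 423 431 425 411 403 399 407 428 425 334 125 156
  184 163 159 143 159]
 [413 409 397 389 411 418 422 416 427 411 395 407 419 414 410 327 128 156
  178 153 109  90 102]
 [413 425 410 412 409 410 428 407 419 408 409 411 414 417 400 377 279 186
  165 141  92 103  97]
 [405 406 424 412 395 389 409 414 404 388 413 412 422 418 429 440 475 414
  207 110  83  97  97]
 [413 425 421 394 368 405 406 395 407 401 405 415 427 453 489 505 496 447
  299 172  97  94  98]
 [399 418 412 392 386 414 414 385 403 404 417 439 478 486 465 406 362 319
  304 283 190 116  75]
 [397 399 407 401 406 420 418 398 381 403 444 442 399 349 314 292 304 301
  314 295 307 239 119]
 [394 393 424 419 396 391 394 405 407 355 340 313 308 294 304 299 308 303
  308 307 304 318 261]
 [400 400 408 419 401 369 378 397 414 357 298 308 299 310 304 314 306 314
  308 300 296 313 333]
 [397 395 410 400 400 395 393 401 398 393 316 311 301 307 318 300 300 305
  315 305 287 289 325]
 [396 396 386 384 395 411 402 397 379 376 365 316 320 315 303 296 293 298
  290 281 291 290 311]
 [379 393 386 383 375 399 424 404
[... 362 characters left out ...]
64 374 372 382 383 406 401 382 294 242 215 205 284 304 290 281 283
  269 274 263 273 257]
 [387 384 388 376 371 373 399 399 389 336 244 211 185 233 255 262 266 272
  244 227 214 201 181]
 [384 389 391 389 378 361 391 392 394 379 258 112 130 180 240 223 207 171
  180 186 177 181 175]
 [380 382 379 357 369 369 379 401 390 368 288 185 218 226 211 198 177 168
  171 172 173 176 168]
 [377 375 375 362 355 373 380 389 401 390 378 355 379 368 302 236 220 200
  176 162 169 181 214]
 [396 365 368 349 361 354 382 360 391 397 379 390 384 402 371 260 214 240
  208 191 185 242 287]
 [397 388 365 366 372 367 371 375 381 376 352 340 314 309 270 226 217 232
  221 231 274 297 304]]
n 106.8 z 38.1
n 87.7 z 5.2
```

The foot slid outward instead of toppling and leans at about 25–30°. I'll back off, measure it, and re-grip further from the end so its bored end clears the gripper body.

>>> carry_out --pt "-0.01 0 -0.01 0 0.0" --pt "-0.01 0 -0.05 0 0.0" --pt "0.02 0 -0.06 0 0.02" --pt "0.06 0 -0.06 0 0.06" --pt "0.1 0 -0.05 0 0.085" --pt "0.13 0 -0.04 0 0.085" --pt "0.14 0 -0.04 0 0.085" --pt "0.14 0 -0.04 0 0.085"

```text
clock: 30.25
tcp_pos: [0.4416, 0.0448, 0.2471]
orientation: [-1.845, -2.542, -0.0]
contact_force: [0.5, 0.1, -0.1]
grip_width: 0.0843
gripper_force: 0.0
```

```bash
python3 st.py|head -1;  python3 - <<'E'
from tilt import *
s=r.grab_frame("scene").astype(int);print(s[244:288:2,270:326:2].sum(2))
w=cv2.GaussianBlur(r.grab_frame("wrist"),(3,3),0).astype(int);print(w[210:400:3,325].sum(1).tolist());
E
```

```text
D 115.8 lat 33.0 zg 83.9 Fn -0.0 Ft 0.6 Fz -0.1 0.08433761496041949 0.0
[[413 406 408 376 377 395 397 409 411 420 420 407 409 403 393 397 398 391
  390 399 394 396 406 429 421 396 394 397]
 [413 407 418 392 395 387 394 425 410 399 404 391 392 411 398 389 400 384
  387 398 399 406 390 405 405 400 388 399]
 [403 399 408 408 395 392 385 367 371 406 400 386 405 417 418 399 385 394
  395 405 397 396 397 387 399 393 390 408]
 [411 409 401 400 389 367 278 239 242 297 352 399 428 433 430 416 397 399
  406 418 417 414 405 415 409 403 410 397]
 [398 396 398 356 273 238 224 226 228 236 320 430 435 440 441 446 443 446
  449 449 445 452 455 434 398 412 427 413]
 [359 339 316 253 220 222 233 244 315 392 435 450 452 447 425 445 435 435
  450 452 445 449 427 382 388 392 424 437]
 [227 198 214 229 239 261 277 368 447 476 465 467 472 466 461 466 453 452
  450 451 426 406 411 396 382 399 413 422]
 [221 219 205 220 248 348 440 476 482 473 469 467 472 472 467 462 466 470
  444 423 394 384 376 364 379 395 410 417]
 [221 226 222 213 263 348 382 396 406 415 427 430 432 438 453 441 460 445
  420 387 379 312 
[... 1157 characters left out ...]
 306 389 404 357 311 325 398 391 343]
 [264 348 379 371 257 172 171 186 185 169 183 191 201 223 233 237 256 265
  288 271 345 342 283 321 459 478 483 465]
 [310 373 374 348 306 298 317 329 251 180 167 170 165 170 173 185 231 247
  245 311 424 548 609 678 702 680 664 572]
 [332 349 331 323 311 311 331 337 329 289 240 181 170 173 207 326 440 429
  490 639 696 721 722 690 726 745 742 733]]
[261, 268, 274, 279, 282, 279, 259, 223, 220, 222, 249, 331, 374, 389, 402, 403, 393, 392, 391, 385, 376, 303, 241, 240, 238, 240, 239, 235, 213, 210, 201, 202, 356, 590, 598, 599, 597, 598, 598, 597, 595, 596, 598, 596, 595, 594, 593, 594, 592, 592, 591, 591, 569, 263, 76, 64, 78, 78, 78, 77, 80, 77, 77, 75]
```

Run:
```python
from tilt import *
tilt([(304.5,262),(309.5,282),(284,278)],[.010]*3,(0,0),1)
p=onplane("wrist",[[325,272]],0.);print(p,totool(p[0])*1e3)
w=r.grab_frame("wrist").astype(int);print(w[285,260:400:3].sum(1).tolist(),w[325,260:400:3].sum(1).tolist())
```

```text
n 31.4 z 70.8
n 20.9 z 32.5
n 87.5 z 7.7
[[ 0.45570423 -0.00503262  0.        ]] [-49.31315659  -2.06175342 247.32544259]
[408, 410, 434, 441, 431, 413, 378, 347, 193, 106, 99, 77, 125, 202, 218, 220, 221, 203, 221, 236, 233, 231, 241, 236, 224, 218, 222, 236, 252, 249, 239, 266, 387, 393, 392, 393, 392, 405, 425, 418, 400, 388, 391, 378, 375, 389, 397] [399, 411, 409, 397, 368, 381, 409, 397, 399, 400, 329, 502, 596, 594, 593, 603, 602, 596, 589, 585, 591, 593, 599, 594, 576, 558, 543, 545, 566, 586, 573, 574, 580, 578, 544, 373, 380, 399, 391, 375, 385, 378, 368, 387, 393, 383, 384]
```

>>> carry_out --pt "-0.035 0 0 0 0.085" --pt "-0.07 0 0.01 0 0.085" --pt "-0.07 0 0.03 0 0.085" --pt "-0.07 0 0.047 0 0.085" --pt "-0.07 0 0.047 0 0.03" --pt "-0.07 0 0.047 0 0.03" --pt "-0.07 0 0.047 0 0.03" --pt "-0.07 0 0.047 0 0.03" --force 30

```text
clock: 31.25
tcp_pos: [0.4634, -0.0226, 0.2006]
orientation: [1.847, 2.539, 0.001]
contact_force: [-0.1, -2.0, 2.3]
grip_width: 0.0431
gripper_force: 33.9
```

```bash
python3 st.py|head -1;  python3 - <<'E'
from tilt import *
w=cv2.GaussianBlur(r.grab_frame("wrist"),(3,3),0).astype(int);print(w[210:400:3,325].sum(1).tolist());
s=r.grab_frame("scene").astype(int);print(s[250:288:3,270:326:3].sum(2))
E
```

```text
D 45.0 lat 32.9 zg 37.4 Fn -1.9 Ft -0.7 Fz 2.3 0.04308979462953026 33.85946273803711
[298, 308, 310, 308, 304, 286, 253, 251, 249, 239, 424, 488, 487, 487, 486, 487, 486, 467, 395, 388, 386, 385, 388, 385, 386, 384, 386, 384, 383, 383, 384, 382, 383, 383, 383, 381, 381, 381, 381, 378, 380, 380, 378, 376, 376, 374, 375, 375, 373, 373, 372, 371, 357, 173, 78, 75, 75, 84, 81, 79, 80, 86, 82, 83]
[[ 89  81  93  92  95  87 342 385 387 209 166 162 284 408 425 415 413 409
  409]
 [153  87  91 102  91  95 341 299 223 213 226 222 318 461 458 432 383 431
  427]
 [402 297 110  81 108 257 227 235 227 233 236 253 452 456 413 418 382 406
  438]
 [400 409 235  91  93 325 216 236 235 236 240 259 322 406 364 326 373 421
  420]
 [383 411 294  75 103 311 253 296 294 292 287 314 331 382 275 268 322 411
  380]
 [399 393 311  85  79 307 255 295 290 296 297 295 319 348 294 293 313 426
  377]
 [421 400 362 244 118 300 254 298 300 301 306 299 311 338 301 284 396 444
  395]
 [337 213 183 209 274 317 281 286 285 284 277 289 305 357 245 381 497 423
  405]
 [207 141 169 222 256 297 307 299 299 300 292 291 310 399 401 446 453 408
  374]
 [215 218 241 230 220 272 277 299 289 290 294 289 288 381 409 392 386 353
  336]
 [220 224 205 142 122 216 261 264 261 263 262 263 287 353 413 344 326 414
  352]
 [212 222 220 162 173 166 168 186 185 187 220 236 256 294 375 450 557 525
  489]
 [210 206 219 223 202 180 173 183 176 165 196 324 503 685 716 661 671 706
  689]]
```

>>> carry_out --pt "0.001 0 0.003 0 0.03" --pt "0.004 0 0.004 0 0.03" --pt "0.007 0 0.004 0 0.03" --pt "0.01 0 0.004 0 0.03" --pt "0.013 0 0.005 0 0.03" --pt "0.016 0 0.006 0 0.03" --pt "0.019 0 0.007 0 0.03" --pt "0.022 0 0.008 0 0.03" --force 20

```text
clock: 32.2
tcp_pos: [0.4573, -0.0034, 0.1931]
orientation: [1.848, 2.535, 0.002]
contact_force: [0.3, -8.4, 10.4]
grip_width: 0.0433
gripper_force: 39.2
```

```bash
python3 st.py|head -1;  python3 - <<'E'
from tilt import *
w=cv2.GaussianBlur(r.grab_frame("wrist"),(3,3),0).astype(int);print(w[210:300:3,325].sum(1).tolist());
s=r.grab_frame("scene").astype(int);print(s[232:286:2,270:324:2].sum(2))
E
```

```text
D 65.1 lat 33.1 zg 29.9 Fn -8.1 Ft -2.3 Fz 10.4 0.04327056987717365 39.22595679759979
[297, 298, 302, 304, 304, 302, 304, 303, 295, 261, 225, 224, 228, 316, 438, 443, 439, 407, 379, 367, 367, 365, 365, 364, 367, 368, 368, 366, 367, 366]
[[ 82  88  92  91 106 102  98  93 169 152 102  96  96  90 105  99 111 111
  120 306 392 384 377 399 405 413 421]
 [ 95  79  99 128 109  98  92 191 332 262  94  85  95  97  98 108 111 156
  223 360 397 400 390 392 377 410 424]
 [ 95  94 122 166 131  83  91 283 419 365 171 101 104  89  86  94 230 347
  373 391 377 369 418 432 383 372 367]
 [104  89  97  86 102  94 115 311 428 412 307 116  93 107 103 112 324 408
  405 383 374 385 401 434 405 373 382]
 [101  94  95  98  90  94 143 360 417 363 207 106  93 102 117 196 376 416
  436 432 392 383 394 391 401 409 400]
 [ 75 126 212  85  93  92 239 401 414 354 124  89  96 140 230 316 465 480
  461 460 420 401 414 390 409 413 416]
 [ 92 164 298 108  83 179 379 410 416 385 138  93  90 169 387 456 487 497
  472 469 470 411 408 427 424 412 410]
 [ 86 143 228  80  91 232 397 417 409 364 160 109 170 262 448 475 451 44
[... 1488 characters left out ...]
 340 345 341 329 322]
 [215 162 138 153 200 203 284 289 293 271 267 274 254 233 192 187 177 211
  296 345 355 349 336 326 328 345 328]
 [233 212 213 210 172 176 241 284 281 260 250 244 208 175 176 181 192 190
  187 255 334 355 402 370 337 352 345]
 [215 210 210 195 170 167 188 248 257 240 198 177 183 187 166 179 180 178
  173 193 271 434 517 504 446 380 354]
 [219 219 200 174 124  93 101 177 222 173 174 171 179 187 168 166 177 170
  197 315 453 483 483 487 487 475 426]
 [219 201 192 180 128  87 106 161 176 173 177 163 163 171 172 175 170 222
  365 484 495 491 484 498 493 482 489]
 [185 160 166 177 161 157 163 166 161 174 159 178 167 171 163 173 269 410
  478 515 561 623 638 657 648 624 609]]
```

Run:
```python
from tilt import *
tilt([(293,250),(303.5,269),(286,280)],[.011]*3,(0,0),1)
```

```text
n 59.7 z 82.9
n 35.5 z 53.2
n 83.4 z 4.4
```

>>> carry_out --pt "0.002 0 0.0 0 0.03" --pt "0.004 0 0.001 0 0.03" --pt "0.006 0 0.002 0 0.03" --pt "0.008 0 0.003 0 0.03" --pt "0.01 0 0.004 0 0.03" --pt "0.012 0 0.005 0 0.03" --pt "0.014 0 0.006 0 0.03" --pt "0.016 0 0.007 0 0.03" --force 20

```text
clock: 33.15
tcp_pos: [0.4529, 0.0121, 0.186]
orientation: [1.848, 2.534, 0.003]
contact_force: [1.4, -7.2, 9.0]
grip_width: 0.0436
gripper_force: 41.4
```

```bash
python3 st.py|head -1;  python3 - <<'E'
from tilt import *
s=r.grab_frame("scene").astype(int);print(s[232:286:2,264:318:2].sum(2))
E
```

```text
D 81.3 lat 33.6 zg 22.8 Fn -7.3 Ft -0.9 Fz 9.0 0.043557622804520114 41.38115108013153
[[ 93  86  95  86 102  98  91  82 148 190 110  87  81  91  96  96 156 173
   99 243 386 421 410 396 385 380 395]
 [ 95  86 109 129 100  97  90 132 337 339 123  91  98  92 102 246 418 409
  218 322 386 366 372 389 388 385 378]
 [104  92 106 173 160  95  85 232 407 390 208 104  98 153 230 409 509 502
  452 394 396 385 380 369 371 404 429]
 [ 92  97  90  92  92  96 102 270 412 406 337 166 208 271 357 463 511 500
  519 454 403 395 380 377 382 409 421]
 [ 94  87  99 104  95  97 108 301 422 406 304 270 296 306 397 415 420 461
  521 520 468 398 394 383 390 387 394]
 [105  84 128 111  80  88 169 346 378 335 308 289 301 290 277 285 274 329
  430 513 522 449 401 409 403 407 413]
 [108 112 227 154  88 133 343 384 318 292 309 293 287 248 259 272 279 284
  316 445 538 500 427 403 404 412 423]
 [ 90  99 194 114  83 168 378 360 303 295 298 297 286 265 272 282 283 277
  281 367 526 522 498 427 390 413 406]
 [ 90  83  84  99  84 207 380 339 301 287 307 287 292 293 276 287 285 276
  273 345 513 531 521 506 431 395 39
[... 1337 characters left out ...]
 348 344 347 335 351]
 [212 221 210 173 120 104 143 191 261 281 271 250 230 228 196 170 184 181
  186 192 247 317 357 358 342 319 329]
 [186 205 209 196 163 158 174 178 210 267 266 247 216 185 185 184 181 181
  177 187 182 213 324 371 378 388 371]
 [201 184 194 181 165 165 161 165 170 210 245 189 169 166 180 184 191 174
  179 187 184 179 224 377 453 510 502]
 [171 153 155 164 171 175 155 130  93 108 150 166 169 174 162 169 185 182
  183 170 181 218 343 469 471 483 490]
 [166 145 164 141 165 158 161 123 103 108 160 162 174 171 156 169 175 181
  170 190 277 407 473 491 487 488 506]
 [154 151 160 163 157 174 166 179 176 190 197 205 178 161 161 181 179 161
  199 325 431 489 512 550 627 645 655]]
```

>>> carry_out --pt "0.003 0 0.0 0 0.03" --pt "0.006 0 0.0 0 0.03" --pt "0.009 0 0.001 0 0.03" --pt "0.012 0 0.002 0 0.03" --pt "0.015 0 0.003 0 0.03" --pt "0.018 0 0.004 0 0.03" --pt "0.02 0 0.005 0 0.03" --pt "0.022 0 0.006 0 0.03" --force 20

```text
clock: 34.05
tcp_pos: [0.4462, 0.0334, 0.1799]
orientation: [1.847, 2.535, 0.004]
contact_force: [2.8, -6.8, 9.5]
grip_width: 0.0435
gripper_force: 42.7
```

```bash
python3 st.py|head -1;  python3 - <<'E'
from tilt import *
s=r.grab_frame("scene").astype(int);print(s[228:282:2,260:308:2].sum(2))
E
```

```text
D 103.5 lat 33.9 zg 16.7 Fn -7.3 Ft 0.6 Fz 9.5 0.04348919239814053 42.6584529876709
[[ 89  88  90 102  97  83  94  90  84  85  95  91 126 218 194 101  88 164
  369 399 408 397 408 425]
 [ 81  96  91 100  98  81  83 129  94  82 109 197 251 355 418 216  94 177
  382 408 400 381 443 507]
 [100  85  97  97  99  92 232 331 166 153 226 284 282 411 531 459 233 255
  379 384 387 385 397 420]
 [ 82 160 160  99  93 177 381 385 280 270 276 304 296 394 511 545 492 411
  372 366 389 383 380 380]
 [ 79  91 123  84  87 218 328 301 280 286 273 276 286 313 380 482 538 524
  429 384 387 385 392 392]
 [ 95  97  91  74 130 262 284 286 284 273 244 272 288 275 279 347 493 554
  499 438 386 388 396 399]
 [ 98 107  87  78 166 274 284 292 283 258 250 285 293 298 273 276 399 542
  530 521 463 394 386 396]
 [177 148  94 100 231 298 281 298 275 277 257 288 287 290 276 273 392 549
  533 539 514 406 385 404]
 [180 157  82 115 280 300 290 295 283 279 276 275 281 268 296 351 487 556
  533 478 375 381 402 400]
 [102  86  80 117 282 296 310 308 283 280 292 278 305 402 464 507 540 523
  402 279 303 374 395 409]
 [ 91 
[... 1011 characters left out ...]
84 209 213 182 235 297 305 289 269 245 245 250 238 244 220 201 231
  300 345 343 347 340 340]
 [192 181 163 169 161 173 227 289 283 264 254 246 239 227 210 167 164 182
  219 303 357 360 345 349]
 [208 175 157 161 160 151 135 199 275 265 251 236 218 183 180 180 165 169
  173 207 321 358 336 347]
 [157 156 166 170 164 153 126 115 210 254 218 194 176 179 178 180 175 172
  194 263 342 351 359 360]
 [155 151 156 153 164 175 161 165 174 198 180 161 171 165 174 179 189 252
  321 336 357 369 370 374]
 [157 165 145 156 154 177 184 183 178 172 165 164 162 165 158 191 294 352
  367 344 338 360 359 361]
 [162 163 152 149 168 199 215 209 199 136  79  94 146 168 212 288 320 343
  367 361 352 346 338 363]]
```

Run:
```python
from tilt import *
tilt([(268,236.5),(283,252),(278.5,275),(296,241)],[.012]*3+[.056],(0,0),1)
```

```text
n 126.5 z 83.7
n 87.5 z 66.0
n 105.1 z 4.9
n 97.3 z 64.4
```

>>> carry_out --pt "0.003 0 0.0 0 0.03" --pt "0.006 0 0.0 0 0.03" --pt "0.009 0 0.0 0 0.03" --pt "0.012 0 0.001 0 0.03" --pt "0.015 0 0.002 0 0.03" --pt "0.018 0 0.003 0 0.03" --pt "0.018 0 0.003 0 0.03" --pt "0.018 0 0.003 0 0.03" --force 20

```text
clock: 34.95
tcp_pos: [0.4415, 0.0486, 0.1777]
orientation: [1.849, 2.53, 0.004]
contact_force: [2.3, -13.7, 21.0]
grip_width: 0.0432
gripper_force: 41.5
```

>>> carry_out --pt "0 0 0 0 0.045" --pt "0 0 0 0 0.05" --pt "0 0 0 0 0.06" --pt "0 0 0 0 0.085" --pt "0 0 0 0 0.085" --pt "0 0 -0.02 0 0.085" --pt "0 0 -0.06 0 0.085" --pt "0 0 -0.08 0 0.085"

```text
clock: 35.75
tcp_pos: [0.4393, 0.0518, 0.2575]
orientation: [1.848, 2.54, 0.002]
contact_force: [0.4, -0.1, -0.0]
grip_width: 0.0852
gripper_force: 0.0
```

```bash
python3 st.py|head -1;  python3 - <<'E'
from tilt import *
s=r.grab_frame("scene").astype(int);print(s[222:284:2,254:306:2].sum(2))
E
```

```text
D 123.2 lat 33.0 zg 94.3 Fn -0.2 Ft 0.4 Fz -0.0 0.08517487332273832 0.0
[[389 392 401 395 379 377 371 364 363 383 398 405 389 374 383 383 373 392
  371 373 349 365 365 376 391 399]
 [389 385 376 380 370 349 363 385 380 386 386 393 388 387 375 390 379 371
  373 380 379 351 358 370 377 389]
 [387 388 379 366 373 368 374 365 362 327 353 390 399 404 401 407 385 384
  381 399 378 370 377 388 380 385]
 [397 392 377 383 359 375 355 311 267 239 254 316 387 418 412 406 380 380
  380 378 383 388 386 398 388 400]
 [378 379 396 400 377 310 265 260 282 282 305 444 495 488 453 406 399 385
  377 353 368 394 407 392 372 439]
 [379 385 391 364 305 245 255 295 308 291 293 364 463 514 504 490 444 423
  400 392 373 373 384 384 395 380]
 [395 371 353 326 252 251 237 286 307 309 295 278 400 512 499 475 386 392
  411 385 391 365 375 384 392 387]
 [376 329 297 271 234 243 239 279 313 296 328 387 483 503 413 303 288 359
  405 400 406 390 389 390 384 386]
 [377 317 286 285 270 260 248 260 270 279 397 469 417 339 278 264 284 368
  397 401 408 404 394 394 383 384]
 [366 326 293 294 281 267 266 244 247 252 275 3
[... 1651 characters left out ...]
37 328 330
  339 331 355 364 346 349 354 334]
 [204 203 164 170 195 167 159 158 188 205 218 199 294 321 327 338 332 346
  336 328 328 351 352 337 358 341]
 [211 190 152 141 150 159 168 155 157 125 134 242 332 326 322 346 355 355
  336 332 330 338 344 357 361 354]
 [209 193 173 157 154 161 169 164 168 174 276 335 351 352 336 308 326 332
  341 355 356 336 335 355 356 349]
 [175 172 158 144 154 162 161 159 221 299 331 344 343 325 313 317 310 335
  344 334 363 347 352 335 345 356]
 [158 155 145 158 156 159 191 257 342 386 363 332 251 150 174 269 332 330
  329 329 341 354 353 347 336 342]
 [189 149 150 154 206 249 288 323 354 380 352 307 238 169 194 294 330 325
  321 322 320 334 345 345 325 332]]
```

The foot now stands upright with the bore on top, at about (268,232). I'll locate it and prepare a proper grip.

Run:
```python
from h import *
p=onplane("scene",[[256.5,236],[272,240.5],[287.5,234]],.072);print(p,p[[0,2]].mean(0))
q=onplane("scene",[[272,273],[287,267]],0.);print(q)
w=cv2.GaussianBlur(r.grab_frame("wrist"),(3,3),0).astype(int)
print(w[210:400:3,325].sum(1).tolist());print(w[330,230:430:4].sum(1).tolist());print(w[345,230:430:4].sum(1).tolist())
print(r.get_obs()['tcp_pos'],[totool([*x[:2],.072])*1e3 for x in (p[[0,2]].mean(0),)])
```

```text
[[0.42000715 0.03980137 0.072     ]
 [0.43891967 0.0091204  0.072     ]
 [0.47456135 0.01472959 0.072     ]] [0.44728425 0.02726548 0.072     ]
[[0.43221064 0.0065736  0.        ]
 [0.46637893 0.00889804 0.        ]]
[285, 285, 287, 285, 281, 283, 280, 282, 282, 280, 277, 277, 269, 326, 335, 327, 330, 317, 331, 333, 331, 396, 531, 538, 322, 244, 243, 243, 240, 240, 245, 371, 502, 564, 570, 569, 514, 380, 369, 376, 381, 404, 423, 427, 402, 266, 230, 244, 262, 282, 363, 477, 465, 177, 76, 68, 75, 74, 74, 76, 76, 76, 76, 77]
[386, 374, 354, 382, 370, 376, 360, 369, 390, 383, 381, 385, 404, 405, 390, 387, 386, 386, 379, 397, 413, 384, 364, 374, 388, 396, 424, 422, 420, 421, 403, 360, 360, 359, 380, 377, 356, 360, 369, 396, 400, 394, 387, 433, 439, 458, 469, 467, 470, 464]
[383, 361, 325, 303, 266, 298, 266, 293, 270, 276, 277, 273, 288, 255, 288, 255, 282, 247, 261, 262, 265, 263, 260, 280, 257, 299, 407, 407, 383, 377, 381, 380, 386, 376, 378, 393, 394, 405, 417, 407, 404, 425, 430, 411, 420, 444, 455, 452, 442, 437]
[0.43933971 0.05213177 0.25654102] [array([-26.15617201,  -0.62411654, 184.53265614])]
```

>>> carry_out --pt "-0.015 0 0 0 0.085" --pt "-0.029 0 0 0 0.085" --pt "-0.029 0 0.025 0 0.085" --pt "-0.029 0 0.06 0 0.085" --pt "-0.029 0 0.06 0 0.03" --pt "-0.029 0 0.06 0 0.03" --pt "-0.029 0 0.06 0 0.03" --pt "-0.029 0 0.06 0 0.03" --force 60

```text
clock: 36.7
tcp_pos: [0.4484, 0.0243, 0.1968]
orientation: [1.847, 2.54, 0.003]
contact_force: [0.1, 0.2, -1.4]
grip_width: 0.0432
gripper_force: 60.9
```

```bash
python3 st.py|head -1;  python3 - <<'E'
from h import *
w=cv2.GaussianBlur(r.grab_frame("wrist"),(3,3),0).astype(int)
print(w[230:400:3,325].sum(1).tolist());
for R_ in (275,300,330):print(w[R_,230:430:4].sum(1).tolist())
s=r.grab_frame("scene").astype(int);print(s[226:282:3,254:306:3].sum(2))
E
```

```text
D 94.3 lat 33.1 zg 33.6 Fn 0.2 Ft 0.2 Fz -1.4 0.04324126490360789 60.93551516532898
[293, 289, 290, 290, 287, 288, 288, 290, 386, 431, 424, 416, 416, 423, 425, 367, 346, 344, 343, 340, 338, 335, 338, 334, 275, 251, 251, 251, 251, 249, 248, 248, 248, 247, 249, 252, 256, 316, 334, 343, 348, 350, 347, 347, 351, 398, 287, 83, 72, 74, 80, 80, 82, 78, 80, 79, 80]
[229, 218, 208, 122, 102, 90, 261, 360, 442, 447, 452, 448, 434, 423, 419, 423, 428, 433, 440, 440, 431, 397, 378, 374, 367, 371, 384, 412, 439, 447, 440, 430, 423, 419, 417, 414, 408, 409, 414, 429, 445, 489, 297, 107, 120, 110, 350, 393, 385, 383]
[91, 113, 125, 110, 88, 90, 89, 102, 375, 389, 340, 352, 373, 403, 347, 249, 225, 246, 253, 250, 250, 274, 307, 320, 323, 313, 310, 282, 260, 252, 252, 246, 237, 238, 314, 354, 351, 349, 354, 361, 365, 129, 84, 87, 88, 113, 156, 164, 98, 88]
[77, 83, 83, 87, 88, 88, 87, 87, 95, 319, 336, 335, 343, 344, 345, 338, 337, 312, 255, 248, 246, 246, 243, 248, 248, 250, 255, 255, 254, 251, 252, 300, 337, 348, 363, 361, 353, 346, 340, 333, 118, 80, 80, 79, 81, 84, 83, 82, 80, 73]
[[141 130  90  
[... 710 characters left out ...]
340 381 406 394 384 409]
 [394 353 103  85 205 274 288 264 275 296 280 273 210 232 296 340 343 347]
 [405 378 247 112 187 280 270 280 260 284 267 268 203 217 337 344 332 328]
 [254 256 293 298 309 288 268 272 261 293 276 278 334 344 357 359 356 344]
 [206 225 284 300 292 285 264 274 281 288 267 271 351 351 337 340 347 354]
 [187 218 224 252 286 295 267 271 265 232 185 278 342 367 355 348 343 346]
 [198 203 211 220 204 240 266 243 182 161 163 299 340 337 357 352 361 350]
 [222 216 203 216 191 162 147 123 167 176 211 359 358 338 343 356 362 353]
 [206 207 203 171 160 159 167 165 179 163 242 322 338 354 355 342 366 370]
 [201 200 164 160 151 155 174 160 133  92 138 258 337 337 361 342 347 345]]
```

In the tool frame the foot's centre sits about +9.7 mm in x, and it is square and upright in the grip. I'll lift it and carry it past the gauge, to measure the collar with the same wrist camera.

>>> carry_out --pt "0 0 -0.03 0 0.03" --pt "0 0 -0.06 0 0.03" --pt "-0.03 -0.01 -0.07 0 0.03" --pt "-0.065 -0.02 -0.07 0 0.03" --pt "-0.1 -0.033 -0.07 0 0.03" --pt "-0.14 -0.033 -0.07 0 0.03" --pt "-0.17 -0.033 -0.07 0 0.03" --pt "-0.186 -0.033 -0.07 0 0.03" --force 80

```text
clock: 37.65
tcp_pos: [0.474, -0.1657, 0.2664]
orientation: [1.851, 2.536, -0.0]
contact_force: [1.1, 0.7, -1.2]
grip_width: 0.0429
gripper_force: 81.5
```

>>> carry_out --pt "0 0 0 0 0.03" --pt "0 0 0 0 0.03" --pt "0 0 0 0 0.03" --pt "0 0 0 0 0.03" --pt "0 0 0 0 0.03" --pt "0 0 0 0 0.03" --pt "0 0 0 0 0.03" --pt "0 0 0 0 0.03"

```text
clock: 38.45
tcp_pos: [0.4738, -0.1628, 0.2657]
orientation: [-1.848, -2.541, -0.0]
contact_force: [0.2, -0.6, -0.7]
grip_width: 0.0434
gripper_force: 81.5
```

```bash
python3 st.py|head -1;  python3 - <<'E'
from h import *
o=r.get_obs();c=r.calibration("wrist");f=r.grab_frame("wrist")
h=cv2.cvtColor(f,cv2.COLOR_RGB2HSV)
m=((f.min(2)>170)&(h[:,:,1]<50)).astype(np.uint8)
for k in cv2.findContours(m,cv2.RETR_EXTERNAL,cv2.CHAIN_APPROX_NONE)[0]:
    if cv2.contourArea(k)>200:
        e=cv2.fitEllipse(cv2.convexHull(k)) if len(k)>5 else None;print(cv2.contourArea(k),cv2.boundingRect(k),e)
        P=onplane("wrist",cv2.convexHull(k)[:,0].astype(float),.026,c);(cx,cy),rad=cv2.minEnclosingCircle(P[:,:2].astype(np.float32));print(cx,cy,rad)
w=cv2.GaussianBlur(f,(3,3),0).astype(int);g=w[215:400,325].sum(1);d=np.diff(g);i=np.argsort(-abs(d))[:8];print(sorted((215+i).tolist()))
print(w[215:400:3,325].sum(1).tolist())
print("scene pin tip",onplane("scene",[[316.4,287.2]],.040),"collar",)
E
```

```text
D -91.6 lat -0.6 zg 102.5 Fn -0.7 Ft -0.0 Fz -0.7 0.04340712111831914 81.48456484079361
1233.5 (26, 201, 108, 41) ((94.06055450439453, 220.69818115234375), (23.37746810913086, 136.3265380859375), 105.34197998046875)
0.31458616256713867 -0.21891489624977112 0.03568652644753456
11934.0 (264, 75, 130, 119) ((337.9223937988281, 120.4687271118164), (125.75285339355469, 168.0556182861328), 128.6600799560547)
0.4588163495063782 -0.11292804777622223 0.0523378811776638
[252, 253, 363, 366, 367, 368, 369, 370]
[293, 292, 290, 289, 291, 290, 287, 291, 288, 289, 287, 285, 291, 393, 427, 421, 413, 415, 419, 421, 358, 341, 342, 342, 341, 337, 334, 335, 332, 271, 249, 248, 249, 248, 247, 246, 245, 246, 246, 248, 250, 256, 317, 335, 344, 348, 346, 345, 345, 357, 447, 323, 86, 71, 74, 77, 82, 80, 77, 77, 76, 78]
scene pin tip [[ 0.46066488 -0.11932811  0.04      ]] collar
```

Run:
```python
from h import *
c=r.calibration("wrist");f=r.grab_frame("wrist");h=cv2.cvtColor(f,cv2.COLOR_RGB2HSV)
print(f[75:200:6,330].tolist())
for th in(205,220,232):
    m=((f.min(2)>th)).astype(np.uint8)
    for k in cv2.findContours(m,cv2.RETR_EXTERNAL,cv2.CHAIN_APPROX_NONE)[0]:
        if cv2.contourArea(k)>800:
            P=onplane("wrist",cv2.convexHull(k)[:,0].astype(float),.026,c);print(th,cv2.boundingRect(k),cv2.minEnclosingCircle(P[:,:2].astype(np.float32)))
m=((h[:,:,1]>80)&(np.arange(400)[:,None]<200)&(np.arange(400)[:,None]>80)).astype(np.uint8);m[:,:290]=0;m[:,380:]=0
for k in cv2.findContours(m,cv2.RETR_EXTERNAL,cv2.CHAIN_APPROX_NONE)[0]:
    if cv2.contourArea(k)>15:print("pin",cv2.boundingRect(k),cv2.contourArea(k))
```

```text
[[161, 165, 169], [214, 220, 228], [215, 221, 228], [215, 221, 227], [216, 223, 229], [253, 254, 254], [253, 254, 254], [253, 254, 254], [253, 254, 254], [253, 254, 254], [133, 135, 143], [185, 147, 45], [252, 229, 64], [212, 208, 201], [253, 254, 254], [253, 254, 254], [223, 228, 226], [199, 208, 202], [137, 143, 145], [114, 101, 87], [124, 99, 61]]
205 (267, 78, 124, 115) ((0.45915183424949646, -0.11262735724449158), 0.049771200865507126)
220 (289, 101, 82, 74) ((0.4596990644931793, -0.1168770119547844), 0.026318229734897614)
232 (289, 102, 81, 72) ((0.45960819721221924, -0.11690563708543777), 0.025881728157401085)
pin (290, 190, 83, 10) 696.5
pin (323, 139, 12, 14) 113.0
```

Run:
```python
from h import *
o=r.get_obs();c=r.calibration("wrist");f=r.grab_frame("wrist");w=cv2.GaussianBlur(f,(3,3),0).astype(int).sum(2)
z=o['tcp_pos'][2]-.1248
def t(uv):return np.round(totool(onplane("wrist",[uv],z,c)[0])*1e3,1)
col=w[240:375,316:336].mean(1);d=np.diff(col);print([(240+i,int(d[i])) for i in np.argsort(-abs(d))[:14]])
for v in(253,274.5,340.5):print(v,t((325,v)))
for R_ in(258,310,350):
    e=np.diff(w[R_,240:420]);i=np.sort(np.argsort(-abs(e))[:8]);print(R_,[(240+int(k),int(e[k])) for k in i])
T=R.from_rotvec(o['orientation']);print(T.as_matrix().round(3).tolist())
print("gauge in tool",totool([.4596,-.1168,0])*1e3)
```

```text
[(np.int64(367), -87), (np.int64(368), -82), (np.int64(366), -61), (np.int64(369), -50), (np.int64(253), 43), (np.int64(252), 40), (np.int64(254), 27), (np.int64(274), -26), (np.int64(300), -24), (np.int64(339), 23), (np.int64(251), 22), (np.int64(365), -20), (np.int64(301), -20), (np.int64(363), 20)]
253 [ 31.   -1.5 124.8]
274.5 [ 23.2  -1.5 124.8]
340.5 [ -3.1  -1.5 124.8]
258 [(256, 94), (257, 100), (258, 58), (394, -87), (395, -146), (396, -126), (397, -52), (401, 50)]
310 [(259, 46), (260, 75), (261, 73), (262, 38), (390, -49), (391, -85), (392, -78), (393, -36)]
350 [(266, 40), (267, 73), (268, 73), (269, 44), (383, -44), (384, -75), (385, -75), (386, -44)]
[[-0.308, 0.951, 0.0], [0.951, 0.308, 0.0], [-0.0, 0.0, -1.0]]
gauge in tool [ 48.23330805   0.70403815 265.67248427]
```

>>> carry_out --pt "0.01 0 0 0 0.03" --pt "0.025 0.0005 0 0 0.03" --pt "0.0385 0.0007 0 0 0.03" --pt "0.0385 0.0007 0.01 0 0.03" --pt "0.0385 0.0007 0.02 0 0.03" --pt "0.0385 0.0007 0.023 0 0.03" --pt "0.0385 0.0007 0.023 0 0.03" --pt "0.0385 0.0007 0.023 0 0.03"

```text
clock: 39.45
tcp_pos: [0.4626, -0.1266, 0.2425]
orientation: [-1.849, -2.54, 0.001]
contact_force: [0.6, -0.7, -1.0]
grip_width: 0.0433
gripper_force: 81.5
```

>>> carry_out --pt "0 0 0 0 0.03" --pt "0 0 0 0 0.03" --pt "0 0 0 0 0.03" --pt "0 0 0 0 0.03" --pt "0 0 0 0 0.03" --pt "0 0 0 0 0.03" --pt "0 0 0 0 0.03" --pt "0 0 0 0 0.03"

```text
clock: 40.25
tcp_pos: [0.4626, -0.1261, 0.2427]
orientation: [1.848, 2.541, 0.0]
contact_force: [0.3, -0.1, -1.2]
grip_width: 0.0434
gripper_force: 81.5
```

Run:
```python
from h import *
o=r.get_obs();print(o['tcp_pos'],o['contact_force'],o['gripper_force'])
T=R.from_rotvec(o['orientation']);b=o['tcp_pos']+T.apply([.0097,0,.1968]);print("foot bottom centre",b,"err in tool",T.inv().apply([.4596-b[0],-.1168-b[1],0])*1e3)
```

```text
[ 0.46259941 -0.12605993  0.24270307] [ 0.30065731 -0.08396916 -1.15702568] 81.4844959974289
foot bottom centre [ 0.45961601 -0.11682741  0.0459032 ] err in tool [ 3.10109551e-02 -6.78726301e-03  2.66295763e-07]
```

>>> carry_out --pt "0 0 0.004 0 0.03" --pt "0 0 0.007 0 0.03" --pt "0 0 0.009 0 0.03" --pt "0 0 0.011 0 0.03" --pt "0 0 0.013 0 0.03" --pt "0 0 0.014 0 0.03" --pt "0 0 0.014 0 0.03" --pt "0 0 0.014 0 0.03"

```text
clock: 41.05
tcp_pos: [0.4627, -0.1261, 0.2288]
orientation: [1.848, 2.54, 0.0]
contact_force: [-0.7, 0.5, 3.2]
grip_width: 0.0432
gripper_force: 81.7
```

Run:
```python
from h import *
o=r.get_obs();print(o['tcp_pos'],o['contact_force'],o['gripper_force'],"bottom",o['tcp_pos'][2]-.1968)
```

```text
[ 0.46267673 -0.12605535  0.22878488] [-0.65890563  0.491134    3.17591504] 81.66031748056412 bottom 0.031984877224929514
```

>>> carry_out --pt "0 0 0.001 0 0.03" --pt "0 0 0.002 0 0.03" --pt "0 0 0.003 0 0.03" --pt "0 0 0.003 0 0.03" --pt "0 0 0.003 0 0.03" --pt "0 0 0.003 0 0.03" --pt "0 0 0.003 0 0.03" --pt "0 0 0.003 0 0.03"

```text
clock: 41.85
tcp_pos: [0.4627, -0.1261, 0.2258]
orientation: [1.848, 2.54, 0.0]
contact_force: [-0.6, 0.8, 3.7]
grip_width: 0.0434
gripper_force: 81.7
```

Run:
```python
from h import *
f=[]
for i in range(4):
    im=r.grab_frame("scene").astype(int);o=r.get_obs();f.append(o['contact_force'])
print(np.mean(f,0),o['tcp_pos'],"bottom",o['tcp_pos'][2]-.1968)
T=R.from_rotvec(o['orientation']);b=o['tcp_pos']+T.apply([.0097,0,.1968]);print(b)
c=r.calibration("scene");K=np.array([[c['fx'],0,c['cx']],[0,c['fy'],c['cy']],[0,0,1]])
X=np.array([b+T.apply([sx*.022,sy*.022,dz]) for sx,sy,dz in((-1,-1,0),(1,-1,0),(-1,1,0),(-1,-1,-.072))]);print(cv2.projectPoints(X.reshape(-1,1,3),c['rvec'],c['tvec'],K,np.array([c['k1'],0,0,0]))[0][:,0].round(1).tolist())
print(im[254:308:3,292:346:3].sum(2))
```

```text
[-0.0232588   0.22140517  4.59041949] [ 0.46265977 -0.12604607  0.22571682] bottom 0.028916818655354837
[ 0.45970181 -0.11681473  0.02891651]
[[316.3, 303.9], [297.2, 292.6], [333.3, 290.7], [315.5, 268.5]]
[[108  95 106 127 107  83  93 143  89  93 272 279 230 154  85 112 396 439]
 [138 106  91 104  93  95  97  97 103 105 274 261 263 274 240 246 386 336]
 [ 89  93 100 103  90 179 131 109 112 199 265 266 269 274 278 365 398 264]
 [ 96  88  85  93  92 211 146  99 155 262 266 278 291 272 290 360 418 409]
 [ 98  99  94 100  91  91  96  94 190 265 265 287 288 284 288 365 421 432]
 [116  98  89  84 111  94 107  86 250 285 266 280 294 292 292 372 436 448]
 [354 200  90  97  83  88 106  96 274 280 270 274 289 282 301 377 414 432]
 [412 402 293 137 104  89 118 260 266 277 266 283 299 279 317 388 368 404]
 [410 437 348 262  82  87 134 326 255 292 268 275 297 277 323 408 421 411]
 [383 404 349 277  95  93 128 329 252 281 280 287 292 284 320 412 421 421]
 [402 404 356 275  86 100 129 334 245 287 274 264 294 274 328 425 413 395]
 [414 391 370 304 191  85 121 322 247 270 273 257 289 285 300 363 415 404]
 [418 486 479 293 316 263 219 321 262 274 272 261 288 266 285 257 457 431]
 [330 332 328 303 302 299 302 290 263 281 282 269 291 283 403 474 487 526]
 [309 308 323 319 366 307 312 289 274 274 276 269 338 319 446 490 489 484]
 [302 325 318 305 451 428 336 281 262 274 293 361 403 302 486 493 488 451]
 [324 306 313 297 332 426 419 383 292 312 431 429 310 235 428 480 436 296]
 [272 318 311 304 300 301 326 359 402 376 328 253 237 249 415 420 281 254]]
```

The rise in force, about 5.8 N, matches a pin depth of about 11 mm. The foot is upright, centred and still gripped.

```bash
python3 -c "
from bench import r
print(r.hand_in())"
```

```text
the job is handed in; nothing more can be done
None
```

The foot stands upright with its bore on top, centred over the gauge's pin and still gripped; by force and height readings its blind end holds the pin about 11 mm of 12 mm down, and it was handed in at about 42 s with no verdict returned.

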